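Check jack screws with a pitch comb and sort them by tag

TASK

Check the microscope table's jack screws: take the pitch comb from its stand and, going by sleeve colour in the order white, yellow, blue, black (one may be missing), seat it in the middle of each screw's thread, teeth fully home in the grooves and leaf flat along the crests, and hold it there for a second. Finish with the comb hanging upright in its stand again and every screw lying flat and at rest in a nest of its own in the tray of its tag's colour, green for pass and red for reject. Leave the flask, the slide box and the pen cup where they are; if something gets knocked or dropped on the way, put it right.

Things in the scene. Friction and masses are not known exactly. Their poses are not given: they have to be found in the camera images.
- js_white_mid (a point): Centre of loose jack screw, white sleeve, green tag; x = axis, + to tag end. 120 mm long, 0.28-0.46 kg; rests level, axis 17 mm up. Along x: 34 mm square heads 12 mm long at both ends, 25 mm dia sleeve (white) -48 to -26, thread -26 to 26, tag 26 to 48. Thread (plain rings, may be gripped): crests 28 mm dia, 2.4 wide, at 0, +-8, +-16, +-24; grooves between, 20 mm dia, 3.4 wide at root, 5.6 at top.
- js_yellow_mid (a point): Centre of loose jack screw, yellow sleeve, red tag; x = axis, + to tag end. 120 mm long, 0.28-0.46 kg; rests level, axis 17 mm up. Along x: 34 mm square heads 12 mm long at both ends, 25 mm dia sleeve (yellow) -48 to -26, thread -26 to 26, tag 26 to 48. Thread (plain rings, may be gripped): crests 28 mm dia, 2.4 wide, at 0, +-8, +-16, +-24; grooves between, 20 mm dia, 3.4 wide at root, 5.6 at top.
- js_blue_mid (a point): Centre of loose jack screw, blue sleeve, green tag; x = axis, + to tag end. 120 mm long, 0.28-0.46 kg; rests level, axis 17 mm up. Along x: 34 mm square heads 12 mm long at both ends, 25 mm dia sleeve (blue) -48 to -26, thread -26 to 26, tag 26 to 48. Thread (plain rings, may be gripped): crests 28 mm dia, 2.4 wide, at 0, +-8, +-16, +-24; grooves between, 20 mm dia, 3.4 wide at root, 5.6 at top.
- js_black_mid (a point): Centre of loose jack screw, black sleeve, red tag; x = axis, + to tag end. 120 mm long, 0.28-0.46 kg; rests level, axis 17 mm up. Along x: 34 mm square heads 12 mm long at both ends, 25 mm dia sleeve (black) -48 to -26, thread -26 to 26, tag 26 to 48. Thread (plain rings, may be gripped): crests 28 mm dia, 2.4 wide, at 0, +-8, +-16, +-24; grooves between, 20 mm dia, 3.4 wide at root, 5.6 at top.
- comb_edge (a point): Middle of the lower edge of the loose 90 g comb's steel leaf (34 x 6 mm); x along teeth, y through leaf, z up. Four teeth reach 3.6 mm below the edge at x = +-4, +-12 mm, 2.4 mm long in x. Fully home, the edge lies on the crests, 14 mm above the screw's axis; with teeth riding on the crests it is 3.6 mm higher.
- comb_grip (a point): Where to hold the comb: 48 mm above comb_edge, same axes, inside its orange grip, which is 40 (x) x 18 (y) x 44 mm and spans 22 to 66 mm above comb_edge. Take it across its 18 mm width.
- stand_slot (a point): Fixed aluminium comb stand: middle of the slot at the top of its two rails, 36 mm above the bench; x along the slot. Slot 11 mm wide, 30 deep, open at both ends; rails 60 mm long, 9 thick. The comb hangs with its leaf in the slot and its grip's underside on the rails: comb_edge 22 mm below this point.
- pass_nest0 (a point): Nest 0 of the pass tray (white, green fences, fixed, 164 x 162 mm): centre of its floor, 6 mm above the bench; x along the nest. Takes one screw lying along x, either way round. Fences 8 mm high only beside the heads (x 39 to 65 mm each way), 66 mm apart; end fences 10 mm high, 152 mm apart. The two nests are 76 mm apart in y.
- pass_nest1 (a point): Nest 1 of the pass tray (white, green fences, fixed, 164 x 162 mm): centre of its floor, 6 mm above the bench; x along the nest. Takes one screw lying along x, either way round. Fences 8 mm high only beside the heads (x 39 to 65 mm each way), 66 mm apart; end fences 10 mm high, 152 mm apart. The two nests are 76 mm apart in y.
- reject_nest0 (a point): Nest 0 of the reject tray (white, red fences, fixed, 164 x 162 mm): centre of its floor, 6 mm above the bench; x along the nest. Takes one screw lying along x, either way round. Fences 8 mm high only beside the heads (x 39 to 65 mm each way), 66 mm apart; end fences 10 mm high, 152 mm apart. The two nests are 76 mm apart in y.
- reject_nest1 (a point): Nest 1 of the reject tray (white, red fences, fixed, 164 x 162 mm): centre of its floor, 6 mm above the bench; x along the nest. Takes one screw lying along x, either way round. Fences 8 mm high only beside the heads (x 39 to 65 mm each way), 66 mm apart; end fences 10 mm high, 152 mm apart. The two nests are 76 mm apart in y.
- flask: Bystander, to be left alone: closed clear culture flask with a teal cap, 36 mm high; origin at the centre of its underside.
- slide_box: Bystander, to be left alone: grey slide box with a white lid, 94 x 144 x 46 mm; origin at the centre of its underside.
- pen_cup: Bystander, to be left alone: dark red pen cup, 60 mm square, with pens; origin at the centre of its underside.

How it is judged:
On the way, in this order (a step that is already met when the one before it is completed fails the run):
1. the comb sits fully home and flat in the middle of the thread of the white screw (z of js_white_mid in the frame of comb_edge between -0.0155 and -0.0115 m and y of js_white_mid in the frame of comb_edge between -0.005 and 0.005 m and x of js_white_mid in the frame of comb_edge between -0.0115 and 0.0115 m and angle between the x axis of comb_edge and the x axis of js_white_mid, either way round below 0.08 rad), for 0.8 s.
2. the comb sits fully home and flat in the middle of the thread of the yellow screw (z of js_yellow_mid in the frame of comb_edge between -0.0155 and -0.0115 m and y of js_yellow_mid in the frame of comb_edge between -0.005 and 0.005 m and x of js_yellow_mid in the frame of comb_edge between -0.0115 and 0.0115 m and angle between the x axis of comb_edge and the x axis of js_yellow_mid, either way round below 0.08 rad), for 0.8 s.
3. the comb sits fully home and flat in the middle of the thread of the blue screw (z of js_blue_mid in the frame of comb_edge between -0.0155 and -0.0115 m and y of js_blue_mid in the frame of comb_edge between -0.005 and 0.005 m and x of js_blue_mid in the frame of comb_edge between -0.0115 and 0.0115 m and angle between the x axis of comb_edge and the x axis of js_blue_mid, either way round below 0.08 rad), for 0.8 s.
4. the comb sits fully home and flat in the middle of the thread of the black screw (z of js_black_mid in the frame of comb_edge between -0.0155 and -0.0115 m and y of js_black_mid in the frame of comb_edge between -0.005 and 0.005 m and x of js_black_mid in the frame of comb_edge between -0.0115 and 0.0115 m and angle between the x axis of comb_edge and the x axis of js_black_mid, either way round below 0.08 rad), for 0.8 s.
At the end, for the whole second after the job is handed in: Comb at rest in the stand: edge 19 to 26 mm under the rail tops, within 15 mm of the slot's middle, tilt < 0.1, along the slot within 0.3 rad. Every screw at rest in a nest of its tag's colour: within 20 mm along, 18 mm across, 13 to 20.5 mm above its floor, level within 0.08 rad (horizontal distance between comb_edge and stand_slot below 0.015 m and z of comb_edge in the frame of stand_slot between -0.026 and -0.019 m and angle between comb_edge's own z axis and vertical below 0.1 rad and angle between the x axis of comb_edge and the x axis of stand_slot, either way round below 0.3 rad and linear speed of each of comb, js_white, js_yellow, js_blue, js_black below 0.02 m/s and ((x of js_white_mid in the frame of pass_nest0 between -0.02 and 0.02 m and y of js_white_mid in the frame of pass_nest0 between -0.018 and 0.018 m and z of js_white_mid in the frame of pass_nest0 between 0.013 and 0.0205 m) or (x of js_white_mid in the frame of pass_nest1 between -0.02 and 0.02 m and y of js_white_mid in the frame of pass_nest1 between -0.018 and 0.018 m and z of js_white_mid in the frame of pass_nest1 between 0.013 and 0.0205 m)) and angle between js_white_mid's own x axis and vertical between 1.49 and 1.65 rad and ((x of js_yellow_mid in the frame of reject_nest0 between -0.02 and 0.02 m and y of js_yellow_mid in the frame of reject_nest0 between -0.018 and 0.018 m and z of js_yellow_mid in the frame of reject_nest0 between 0.013 and 0.0205 m) or (x of js_yellow_mid in the frame of reject_nest1 between -0.02 and 0.02 m and y of js_yellow_mid in the frame of reject_nest1 between -0.018 and 0.018 m and z of js_yellow_mid in the frame of reject_nest1 between 0.013 and 0.0205 m)) and angle between js_yellow_mid's own x axis and vertical between 1.49 and 1.65 rad and ((x of js_blue_mid in the frame of pass_nest0 between -0.02 and 0.02 m and y of js_blue_mid in the frame of pass_nest0 between -0.018 and 0.018 m and z of js_blue_mid in the frame of pass_nest0 between 0.013 and 0.0205 m) or (x of js_blue_mid in the frame of pass_nest1 between -0.02 and 0.02 m and y of js_blue_mid in the frame of pass_nest1 between -0.018 and 0.018 m and z of js_blue_mid in the frame of pass_nest1 between 0.013 and 0.0205 m)) and angle between js_blue_mid's own x axis and vertical between 1.49 and 1.65 rad and ((x of js_black_mid in the frame of reject_nest0 between -0.02 and 0.02 m and y of js_black_mid in the frame of reject_nest0 between -0.018 and 0.018 m and z of js_black_mid in the frame of reject_nest0 between 0.013 and 0.0205 m) or (x of js_black_mid in the frame of reject_nest1 between -0.02 and 0.02 m and y of js_black_mid in the frame of reject_nest1 between -0.018 and 0.018 m and z of js_black_mid in the frame of reject_nest1 between 0.013 and 0.0205 m)) and angle between js_black_mid's own x axis and vertical between 1.49 and 1.65 rad); the robot touches nothing.
It fails at once if the flask is moved more than 30 mm (distance of flask from where it was at the start of the episode above 0.03 m).
It fails at once if the slide box is moved more than 30 mm (distance of slide_box from where it was at the start of the episode above 0.03 m).
It fails at once if the pen cup is moved more than 30 mm (distance of pen_cup from where it was at the start of the episode above 0.03 m).
Of js_white, js_yellow, js_blue, js_black only 3 to 4 are there at a start; the rules pass over those that are not, and their reading is None.
At some moment in a run one of js_white, js_yellow, js_blue, js_black may be knocked a few centimetres aside while the robot is not near it.
It also fails if it takes over 208 s, if anything falls off the work surface, if the arm or the gripper's body presses on something with over 40 N, if the wrist force passes 120 N, or if a joint passes its speed limit or range.

ROBOT

A 6-joint arm with a two-finger parallel gripper is mounted at the origin on the work surface. World frame = base frame: x ahead of the robot, y to its left, z up, the work surface at z = 0. Lengths are in m, angles in rad, forces in N, time in s.
With the tool pointing down it reaches from about 0.25 to 0.775 m from the base axis. Payload 4 kg.
Tool frame: the origin (TCP) lies between the finger pads; the fingertips stand 11 mm ahead of it and the grasp point (between the pads) lies 8 mm behind it; x points along the fingers, y is the direction in which the jaws open and shut, and the axes are right-handed (so a half turn about x gives the same grasp; the last joint's range is limited). The gripper opens to 94 mm and grips with 3 to 60 N. Pads are 16 mm wide; open, the fingers measure 119 mm over their backs; the gripper's body (75 mm by 177 mm) begins 78 mm behind the grasp point.
Start: joints at [-1.425, 0.087, 1.371, -0, 1.684, -0.103], TCP at [0.135, -0.533, 0.19] pointing down, gripper open.
Joint ranges: [-3.1, 3.1], [-0.76, 2.03], [0.27, 2.55], [-1.08, 4.22], [0.17, 2.65], [-2.57, 2.57]. Speed limits (rad/s): [2.79, 2.79, 3.14, 3.14, 3.14, 3.14].

INTERFACE

Orientations are given as a 3x3 rotation matrix whose columns are the frame's x, y, z axes.
In Python, from station import observe, cams, workorder gives the robot as it stands.
- The arm moves only by the shell command python3 -m creep 'ROWS'. ROWS is JSON, a list of rows, each a list of 3 entries, a list of its own where there are three numbers: the shift along the world's x, y, z as a fraction of full scale, then the turn about the world's z as a fraction of full scale, then the opening, from -1 (shut) to 1 (fully open), so that 0 is half open. A call has 1 to 10 rows; each row shifts and turns the commanded pose from where the row before left it; what a row does not reach is not made up. Full scale, the value 1, is 0.02 m for a shift and 0.15 rad for a turn. A row lasts 1/10 s, in which the tool goes at most 50 mm and 8.59 degrees, less where a joint would pass 70% of its speed; a pose out of reach is approached as far as the arm can. A call with a number of a shift or a turn outside -1 to 1 is refused whole. A call with a gripper value outside its range is refused whole. The fingers move at their own pace and stop on an object; the grip force is fixed at half the most. Time passes only in rows, so rows that do not move let the fingers close. It gives the time, the measured TCP pose, the force and the opening at its end, in the units of the state.
- observe(): the state, without advancing time (a new reading comes with each control period).
- cams.capture(name): name is "scene" or "side" or "wrist"; returns a dict with "img" (420x560x3 uint8, blue, green, red), "fx", "fy", "cx", "cy" (pixels), "camera_from_world" (4x4, takes a point from world to camera coordinates); the wrist camera has in their place "hand_eye" (4x4, takes a point from camera to tool coordinates, whose origin is the TCP and whose axes are the tool frame's). Camera axes: x right, y down, z forward; pixel columns grow to the right and rows downward; lengths in m; the calibration is good to about 2 mm. A picture is of the moment at which its call begins: read the wrist's pose just before it. There is no depth.
- workorder.hand_in(): hands the job in, once; it reports no verdict.
The state is a dict: "time_s": time; "q": joint angles; "qd": joint speeds; "joint_efforts": joint torques, N m; "eef_pos": TCP position; "tool_rot": TCP orientation; "contact_force": force on the tool from outside, world axes, zero at the start; "torque": the same for the moment, N m; "gripper_width": finger opening in m.
Only numpy, scipy, OpenCV 4.12 (cv2) and the standard library are available. Lean on these libraries where they do the work, as an engineer would, in place of code of your own. Each camera call takes 0.05 s, during which the arm holds its last target. There are 200 camera calls.

## Working session

There is one attempt and no reset: what is moved stays moved. The work goes in short steps, Python scripts to look and compute and a shell command to move; the robot and the scene stay as the last step left them, time stands still between calls to the robot, and variables do not carry over. Pictures are saved under pics/ and viewed, about 12 in all and at most 16, crops included, and the job is handed in when it is done.

```bash
ls; mkdir -p pics
python3 - <<'E'
from station import observe, cams
import cv2, numpy as np
s=observe(); print({k:np.round(v,3).tolist() for k,v in s.items()})
for n in ("scene","side","wrist"):
    c=cams.capture(n); cv2.imwrite(f"pics/{n}0.png",c["img"])
    print(n,c["fx"],c["fy"],c["cx"],c["cy"]); print(np.round(c.get("camera_from_world",c.get("hand_eye")),4).tolist())
E
```

```text
pics
{'time_s': 0.0, 'q': [-1.425, 0.088, 1.372, -0.0, 1.684, -0.103], 'qd': [-0.002, 0.002, 0.001, -0.001, -0.0, -0.0], 'joint_efforts': [0.001, -34.018, -30.242, 0.072, 0.033, -0.0], 'eef_pos': [0.135, -0.533, 0.189], 'tool_rot': [[-0.0, 0.246, -0.969], [0.002, -0.969, -0.246], [-1.0, -0.002, -0.0]], 'contact_force': [-0.116, -0.214, 0.07], 'torque': [-0.04, -0.011, 0.005], 'gripper_width': 0.094}
scene 389.05494775611004 389.05494775611004 280.1049769899427 207.75844720970045
[[0.803, 0.596, 0.003, -0.5027], [0.5044, -0.6769, -0.5361, -0.2666], [-0.3175, 0.432, -0.8441, 1.2801], [0.0, 0.0, 0.0, 1.0]]
side 402.6116030851507 402.6116030851507 281.6725664033479 208.00382283663933
[[-0.8879, -0.4597, 0.0194, 0.5612], [-0.2672, 0.4808, -0.8351, 0.2098], [0.3745, -0.7467, -0.5497, 0.7583], [0.0, 0.0, 0.0, 1.0]]
wrist 319.70183810504625 319.70183810504625 279.2297818183979 206.49698779995052
[[-0.0005, -0.2772, 0.9608, -0.1931], [1.0, -0.0004, 0.0003, 0.001], [0.0003, 0.9608, 0.2772, -0.0818], [0.0, 0.0, 0.0, 1.0]]
```

View pics/scene0.png

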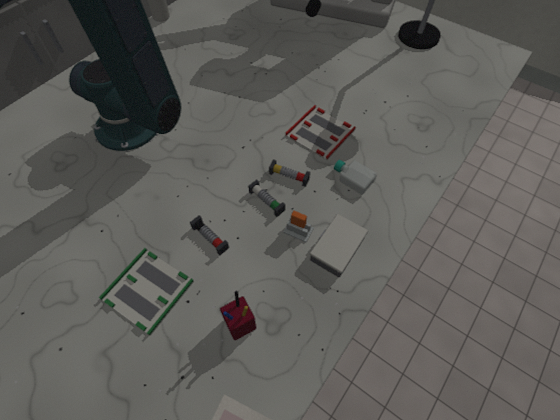

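View pics/side0.png

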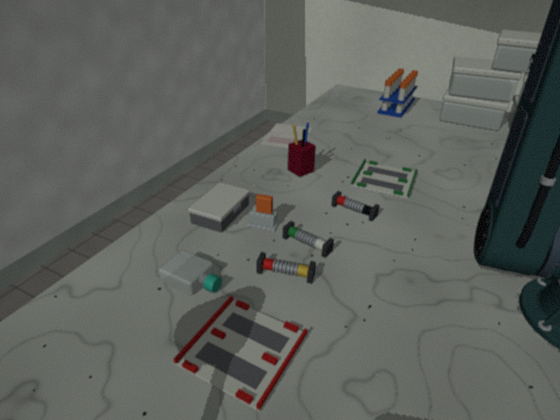

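```bash
cat > h.py <<'E'
import numpy as np, cv2
from station import observe, cams
def grab(name):
    s=observe(); c=cams.capture(name)
    K=np.array([[c["fx"],0,c["cx"]],[0,c["fy"],c["cy"]],[0,0,1.]])
    if "hand_eye" in c:
        T=np.eye(4); T[:3,:3]=s["tool_rot"]; T[:3,3]=s["eef_pos"]; wc=T@c["hand_eye"]
    else: wc=np.linalg.inv(c["camera_from_world"])
    return c["img"],K,wc
def cast(uv,z,K,wc):
    uv=np.atleast_2d(np.asarray(uv,float)); d=(wc[:3,:3]@np.linalg.inv(K)@np.c_[uv,np.ones(len(uv))].T).T
    o=wc[:3,3]; return o+d*((z-o[2])/d[:,2])[:,None]
def proj(P,K,wc):
    P=np.atleast_2d(P); p=(K@(np.linalg.inv(wc)@np.c_[P,np.ones(len(P))].T)[:3]).T
    return p[:,:2]/p[:,2:]
HSV=dict(red=[(0,130,60,6,255,255),(172,130,60,180,255,255)],orange=[(7,150,90,18,255,255)],yellow=[(20,120,70,34,255,255)],green=[(50,90,40,80,255,255)])
def mask(img,col):
    h=cv2.cvtColor(img,cv2.COLOR_BGR2HSV); m=0
    for r in HSV[col]: m=m|cv2.inRange(h,r[:3],r[3:])
    return m
def blobs(img,col,amin=20):
    n,l,st,c=cv2.connectedComponentsWithStats(mask(img,col))
    return [(np.round(c[i],1).tolist(),st[i].tolist()) for i in range(1,n) if st[i,4]>=amin]
E
python3 - <<'E'
from h import *
sc={"yel a":(275,168),"yel b":(305,179),"wh a":(254,188),"wh b":(281,208),"bk a":(197,223),"bk b":(222,247),"comb":(298,217),"pass":(147,290),"rej":(321,132),"passcA":(148,251),"passcB":(193,284),"flask":(355,177),"box":(338,244),"cup":(238,318)}
sd={"yel a":(307,269),"yel b":(266,265),"wh a":(322,243),"wh b":(291,230),"bk a":(371,210),"bk b":(339,200),"comb":(264,205),"pass":(385,179),"rej":(243,351),"flask":(185,272),"box":(219,205),"cup":(301,158)}
zz={"comb":.062,"pass":.006,"rej":.006,"passcA":.014,"passcB":.014,"flask":.02,"box":.046,"cup":.05}
for n,px in (("scene",sc),("side",sd)):
    img,K,wc=grab(n)
    print(n,{k:np.round(cast(v,zz.get(k,.017),K,wc)[0,:2],3).tolist() for k,v in px.items()})
E
```

```text
scene {'yel a': [0.501, 0.142], 'yel b': [0.597, 0.163], 'wh a': [0.497, 0.047], 'wh b': [0.6, 0.039], 'bk a': [0.445, -0.138], 'bk b': [0.548, -0.152], 'comb': [0.67, 0.02], 'pass': [0.472, -0.351], 'rej': [0.526, 0.357], 'passcA': [0.398, -0.276], 'passcB': [0.556, -0.272], 'flask': [0.712, 0.255], 'box': [0.794, 0.024], 'cup': [0.711, -0.277]}
side {'yel a': [0.503, 0.136], 'yel b': [0.584, 0.166], 'wh a': [0.509, 0.04], 'wh b': [0.592, 0.03], 'bk a': [0.451, -0.145], 'bk b': [0.54, -0.151], 'comb': [0.667, 0.027], 'pass': [0.467, -0.344], 'rej': [0.518, 0.363], 'flask': [0.716, 0.266], 'box': [0.774, 0.059], 'cup': [0.706, -0.265]}
```

View pics/wrist0.png

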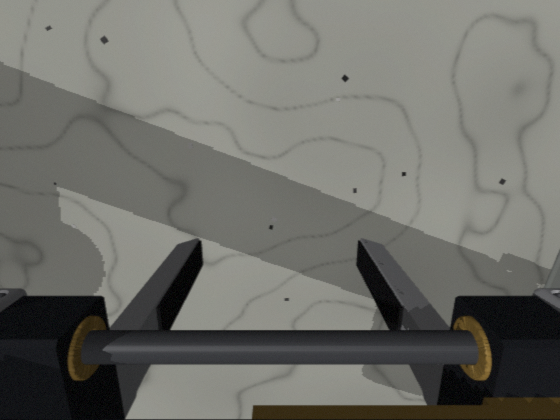

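```bash
R='x'; 
python3 -m creep '[[[0.79,1,0.1],-0.055,1],[[0.79,1,0.1],-0.055,1],[[0.79,1,0.1],-0.055,1],[[0.79,1,0.1],-0.055,1],[[0.79,1,0.1],-0.055,1],[[0.79,1,0.1],-0.055,1],[[0.79,1,0.1],-0.055,1],[[0.79,1,0.1],-0.055,1],[[0.79,1,0.1],-0.055,1],[[0.79,1,0.1],-0.055,1]]'
python3 -m creep '[[[0.79,1,0.1],-0.055,1],[[0.79,1,0.1],-0.055,1],[[0.79,1,0.1],-0.055,1],[[0.79,1,0.1],-0.055,1],[[0.79,1,0.1],-0.055,1],[[0.79,1,0.1],-0.055,1],[[0.79,1,0.1],-0.055,1],[[0.79,1,0.1],-0.055,1],[[0.79,1,0.1],-0.055,1],[[0.79,1,0.1],-0.055,1]]'
python3 -m creep '[[[0.79,1,0.1],-0.055,1],[[0.79,1,0.1],-0.055,1],[[0.79,1,0.1],-0.055,1],[[0.79,1,0.1],-0.055,1],[[0.79,1,0.1],-0.055,1],[[0.79,1,0.1],-0.055,1],[[0.79,1,0.1],-0.055,1],[[0.79,1,0.1],-0.055,1],[[0.79,1,0.1],-0.055,1],[[0,0,0],0,1]]'
python3 - <<'E'
from h import *
img,K,wc=grab("wrist"); cv2.imwrite("pics/w1.png",img)
s=observe(); print(s["eef_pos"],s["tool_rot"][:,1] if hasattr(s["tool_rot"],'shape') else s["tool_rot"])
for c in HSV: print(c,blobs(img,c,60))
E
```

```text
time_s: 1.25
eef_pos: [0.2939, -0.3321, 0.2104]
tool_rot: [[0.0, 0.165, -0.986], [-0.0, -0.986, -0.165], [-1.0, 0.0, -0.0]]
contact_force: [0.5, -1.0, 0.1]
gripper_width: 0.0938
time_s: 2.25
eef_pos: [0.4519, -0.1321, 0.2304]
tool_rot: [[-0.0, 0.083, -0.997], [-0.0, -0.997, -0.083], [-1.0, 0.0, 0.0]]
contact_force: [0.3, -0.1, -0.2]
gripper_width: 0.0939
time_s: 3.25
eef_pos: [0.5947, 0.0491, 0.2475]
tool_rot: [[-0.001, 0.013, -1.0], [0.001, -1.0, -0.013], [-1.0, -0.001, 0.001]]
contact_force: [-0.1, 0.0, -0.9]
gripper_width: 0.0938
[0.59386326 0.04777343 0.24763924] [ 1.15402224e-02 -9.99933364e-01  3.00529070e-04]
red [([537.0, 78.4], [503, 51, 57, 50, 1906]), ([57.0, 167.9], [0, 164, 115, 9, 612]), ([2.3, 186.1], [0, 176, 7, 19, 103]), ([57.1, 186.9], [52, 178, 11, 19, 148]), ([197.3, 186.5], [187, 178, 21, 18, 281]), ([113.1, 189.1], [108, 180, 11, 19, 156]), ([421.4, 224.0], [411, 215, 22, 18, 268]), ([15.8, 254.4], [11, 246, 11, 18, 136]), ([68.3, 256.4], [64, 248, 11, 18, 135]), ([120.8, 258.1], [116, 250, 10, 18, 139]), ([70.4, 273.2], [15, 269, 112, 10, 664])]
orange [([309.3, 116.7], [299, 98, 21, 38, 620])]
yellow [([212.2, 237.5], [203, 228, 19, 19, 255]), ([478.4, 346.0], [455, 317, 37, 63, 680]), ([71.2, 358.3], [68, 340, 8, 36, 140])]
green [([289.4, 187.2], [280, 179, 20, 17, 264]), ([530.8, 212.3], [502, 208, 58, 9, 325]), ([556.1, 229.2], [552, 220, 8, 18, 116]), ([501.7, 231.4], [496, 223, 12, 18, 174]), ([492.8, 291.6], [488, 288, 10, 8, 73])]
```

View pics/w1.png

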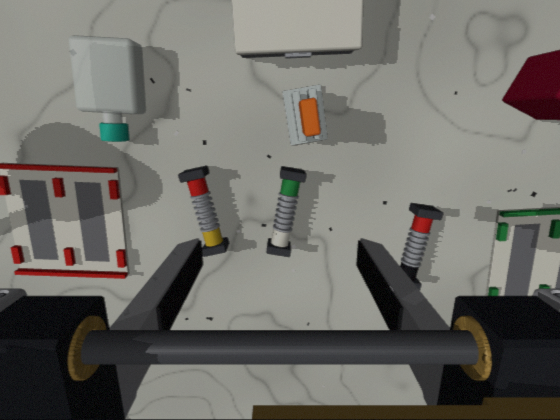

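```bash
cat >> h.py <<'E'
def rect(m,z,K,wc):
    "largest blob -> min area rect cast onto plane z: centre, long, short, yaw of long side"
    c=max(cv2.findContours(m,cv2.RETR_EXTERNAL,cv2.CHAIN_APPROX_NONE)[0],key=cv2.contourArea)
    P=cast(c[:,0,:],z,K,wc)[:,:2]
    (cx,cy),(w,h),a=cv2.minAreaRect((P*1000).astype(np.float32))
    if w<h: w,h,a=h,w,a+90
    a=(a+90)%180-90
    return np.round([cx,cy],1),round(w,1),round(h,1),round(np.deg2rad(a),3)
E
python3 - <<'E'
from h import *
img,K,wc=grab("wrist")
print("cam",wc[:3,3]); print("comb top",rect(mask(img,"orange"),.080,K,wc))
P=lambda a,z=.017:np.round(cast(a,z,K,wc)[:,:2]*1000,1)
for n,a,b in (("white tag,sleeve",(289.4,187.2),None),("yellow",(197.3,186.5),(212.2,237.5)),("black",(421.4,224),None)):
    print(n,P(a),P(b) if b else "")
crop=img[60:300,170:450]; cv2.imwrite("pics/w1c.png",cv2.resize(crop,None,fx=2.8,fy=2.5,interpolation=cv2.INTER_CUBIC))
for p in proj([[.67,.02,.036]],K,wc): print(p)
E
```

```text
cam [0.67609293 0.04806783 0.44067264]
comb top (array([674. ,  16.6]), 38.8, 18.6, np.float64(0.169))
white tag,sleeve [[580.7  32.8]] 
yellow [[580.3 157.6]] [[506.5 140.9]]
black [[ 529.9 -153.4]] 
[301.84684155 119.29452536]
```

View pics/w1c.png

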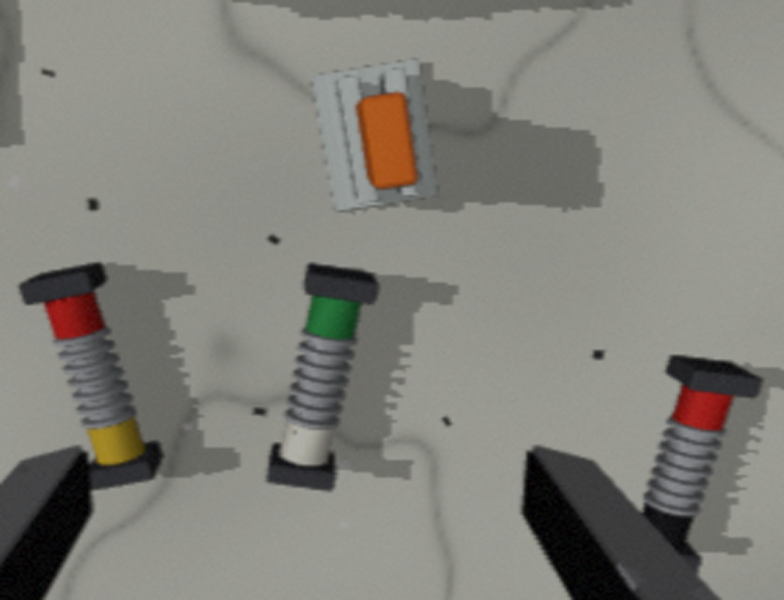

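```bash
python3 -m creep '[[[1,-0.39,-1],0.26,0.1],[[1,-0.39,-1],0.26,0.1],[[1,-0.39,-1],0.26,0.1],[[1,-0.39,-1],0.26,0.1],[[0,0,-1],0,0.1],[[0,0,-1],0,0.1],[[0,0,0],0,0.1],[[0,0,0],0,0.1]]'
python3 - <<'E'
from h import *
img,K,wc=grab("wrist"); cv2.imwrite("pics/w2.png",img)
s=observe(); print(s["eef_pos"],-s["tool_rot"][:,2],"cam",wc[:3,3]); print("comb top",rect(mask(img,"orange"),.080,K,wc))
E
```

```text
time_s: 4.15
eef_pos: [0.673, 0.0148, 0.1286]
tool_rot: [[-0.001, 0.164, -0.986], [-0.0, -0.986, -0.164], [-1.0, 0.0, 0.001]]
contact_force: [0.6, 0.0, 0.0]
gripper_width: 0.0514
[0.67378832 0.01501227 0.12989481] [0.98645607 0.16401763 0.00162264] cam [0.75407232 0.02739897 0.32164322]
comb top (array([679.5,  16.3]), 45.6, 16.8, np.float64(0.164))
```

View pics/w2.png

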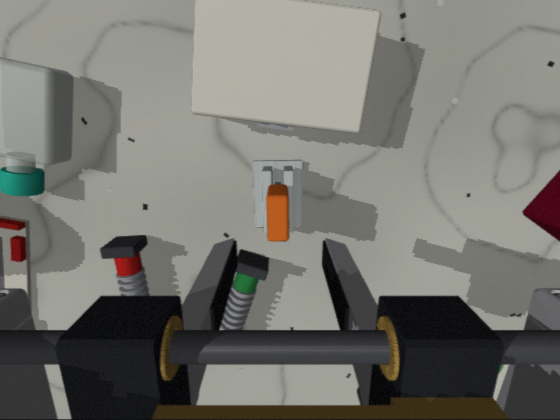

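```bash
python3 -m creep '[[[0.03,0.02,-0.9],0.01,0.1],[[0.03,0.02,-0.9],0.01,0.1],[[0,0,-0.9],0,0.1],[[0,0,-0.8],0,0.1],[[0,0,-0.3],0,0.1],[[0,0,0],0,0.1],[[0,0,0],0,0.1],[[0,0,0],0,0.1]]'
python3 - <<'E'
from h import *
s=observe(); print(s["eef_pos"],-s["tool_rot"][:,2],s["contact_force"])
E
```

```text
time_s: 5.0
eef_pos: [0.6758, 0.0165, 0.054]
tool_rot: [[0.003, 0.168, -0.986], [-0.0, -0.986, -0.168], [-1.0, 0.001, -0.003]]
contact_force: [1.2, -0.1, 0.5]
gripper_width: 0.0519
[0.67575081 0.01646749 0.05396413] [0.98582625 0.16775084 0.00250381] [ 1.17936516 -0.10549713  0.48094434]
```

```bash
python3 -m creep '[[[0,0,0],0,-1],[[0,0,0],0,-1],[[0,0,0],0,-1],[[0,0,0],0,-1],[[0,0,0],0,-1],[[0,0,0],0,-1],[[0,0,0],0,-1]]'
python3 -m creep '[[[0,0,0.3],0,-1],[[0,0,0.7],0,-1],[[0,0,1],0,-1],[[0,0,1],0,-1],[[0,0,1],0,-1],[[0,0,0.5],0,-1],[[0,0,0],0,-1],[[0,0,0],0,-1]]'
python3 - <<'E'
from h import *
img,K,wc=grab("wrist"); cv2.imwrite("pics/w3.png",img)
s=observe(); print(s["eef_pos"],-s["tool_rot"][:,2],"cam",wc[:3,3])
E
```

```text
time_s: 5.7
eef_pos: [0.6748, 0.0165, 0.0524]
tool_rot: [[-0.0, 0.168, -0.986], [-0.0, -0.986, -0.168], [-1.0, 0.0, 0.0]]
contact_force: [0.5, -0.4, 0.9]
gripper_width: 0.0176
time_s: 6.5
eef_pos: [0.6746, 0.0165, 0.1421]
tool_rot: [[-0.0, 0.168, -0.986], [-0.0, -0.986, -0.168], [-1.0, 0.0, 0.0]]
contact_force: [-0.7, 0.4, -0.9]
gripper_width: 0.0175
[0.67417945 0.0165445  0.14116335] [ 0.98583448  0.16770835 -0.00206983] cam [0.75554249 0.02936994 0.33521938]
```

View pics/w3.png

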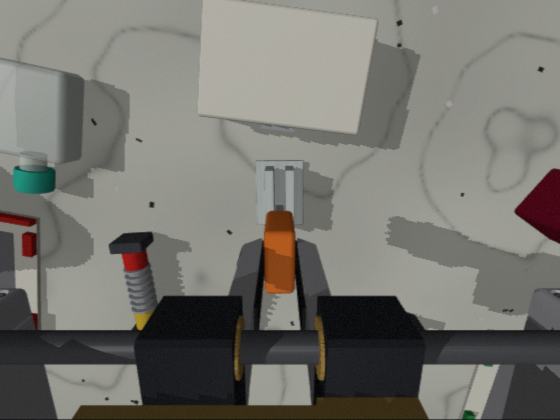

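Run:
```python
from h import *
img,K,wc=grab("wrist"); s=observe(); a=-s["tool_rot"][:,2][:2]; t=s["eef_pos"][:2]; l=np.array([-a[1],a[0]])
m=mask(img,"orange"); ys,xs=np.nonzero(m); print(ys.min(),ys.max(),xs.min(),xs.max(), s["eef_pos"])
zt=s["eef_pos"][2]+.0268
p=cast([(xs[ys>ys.max()-4].mean(),ys.max()+.5)],zt,K,wc)[0,:2]; print("low edge rel tcp along,lat mm",(p-t)@a*1e3,(p-t)@l*1e3)
# edge top/front: row brightness profile
print(img[205:295:3,279].tolist())
for uv in ((269,166),(291,166),(264,166),(297,166)): print(uv,np.round(((cast([uv],.036,K,wc)[0,:2])-.030*a)*1e3,1))
```

```text
211 293 264 294 [0.67402128 0.01656232 0.14072756]
low edge rel tcp along,lat mm -19.442666617933256 -0.8221718531382737
[[74, 73, 72], [69, 67, 67], [23, 47, 92], [18, 47, 95], [12, 45, 94], [15, 45, 97], [6, 44, 95], [13, 45, 99], [14, 48, 100], [25, 72, 145], [28, 85, 171], [28, 88, 176], [31, 91, 176], [33, 92, 178], [31, 90, 178], [33, 89, 177], [25, 76, 152], [26, 68, 136], [24, 68, 135], [21, 65, 134], [23, 67, 135], [23, 69, 135], [29, 70, 138], [24, 68, 137], [27, 70, 137], [25, 69, 138], [26, 69, 139], [26, 68, 137], [31, 89, 173], [32, 79, 153]]
(269, 166) [677.7  25.8]
(291, 166) [681.2   5.5]
(264, 166) [677.   30.5]
(297, 166) [682.1  -0. ]
```

```bash
python3 -m creep '[[[-0.95,0.17,-0.18],-0.21,-1],[[-0.95,0.17,-0.18],-0.21,-1],[[-0.95,0.17,-0.18],-0.21,-1],[[-0.95,0.17,-0.18],-0.21,-1],[[-0.95,0.17,-0.18],-0.21,-1],[[-0.95,0.17,-0.18],-0.21,-1],[[-0.95,0.17,-0.18],-0.21,-1],[[-0.95,0.17,-0.18],-0.21,-1],[[-0.95,0.17,-0.18],-0.21,-1],[[-0.95,0.17,-0.18],-0.21,-1]]'
python3 -m creep '[[[-0.95,0.17,-0.18],-0.21,-1],[[0,0,0],0,-1],[[0,0,0],0,-1],[[0,0,0],0,-1]]'
python3 - <<'E'
from h import *
img,K,wc=grab("wrist"); cv2.imwrite("pics/w4.png",img)
s=observe(); print(s["eef_pos"],-s["tool_rot"][:,2],"cam",wc[:3,3])
for c in HSV: print(c,blobs(img,c,100))
E
```

```text
time_s: 7.6
eef_pos: [0.4831, 0.0507, 0.1049]
tool_rot: [[-0.003, -0.147, -0.989], [-0.0, -0.989, 0.147], [-1.0, 0.0, 0.003]]
contact_force: [0.3, 0.2, -1.5]
gripper_width: 0.0175
time_s: 8.0
eef_pos: [0.4666, 0.0538, 0.1028]
tool_rot: [[0.0, -0.177, -0.984], [-0.0, -0.984, 0.177], [-1.0, 0.0, -0.0]]
contact_force: [0.1, 0.2, -1.0]
gripper_width: 0.0179
[0.46664801 0.05372237 0.10284426] [ 9.84210282e-01 -1.77002754e-01  3.81675983e-04] cam [0.5471974  0.03882757 0.29594259]
red [([510.4, 87.8], [491, 73, 40, 31, 1025]), ([126.6, 95.5], [108, 79, 40, 36, 882]), ([7.0, 134.4], [0, 118, 19, 31, 420]), ([46.6, 242.3], [36, 229, 23, 28, 397]), ([30.4, 271.7], [0, 264, 64, 17, 521])]
orange [([278.8, 259.7], [263, 212, 32, 82, 1920])]
yellow [([170.8, 179.0], [153, 163, 36, 33, 723]), ([320.8, 347.4], [315, 317, 10, 63, 251]), ([236.6, 357.8], [234, 331, 6, 49, 140])]
green [([276.9, 65.2], [261, 50, 32, 32, 899])]
```

View pics/w4.png

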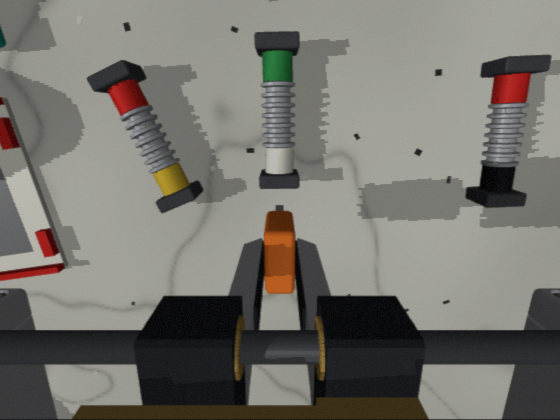

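```bash
cat >> h.py <<'E'
def dark(img,lo,hi,thr=48):
    "centroid of dark pixels within box (u,v)-(u,v)"
    g=img.max(2); sub=g[lo[1]:hi[1],lo[0]:hi[0]]<thr; n,l,st,c=cv2.connectedComponentsWithStats(sub.astype(np.uint8))
    i=1+np.argmax(st[1:,4]); return c[i]+lo, st[i].tolist()
def thread(img,K,wc,c,yaw,z=.031,half=4):
    "profile along the axis at crest height (mm), 1 mm half-steps; phase of the 8 mm rings"
    a=np.array([np.cos(yaw),np.sin(yaw)]); l=np.array([-a[1],a[0]]); s=np.arange(-60,60.1,.5); p=0
    for w in np.linspace(-half,half,9):
        q=proj(np.c_[np.asarray(c)+s[:,None]*a*1e-3+w*1e-3*l,np.full(len(s),z)],K,wc).astype(np.float32)
        p=p+cv2.remap(img,q[:,:1].copy(),q[:,1:].copy(),cv2.INTER_LINEAR)[:,0].astype(float)/9
    g=p.mean(1); k=np.abs(s)<20; k&=(s<20)
    ph=np.angle(((g[k]-g[k].mean())*np.exp(-2j*np.pi*s[k]/8)).sum()); return s,p,-ph*8/(2*np.pi)
E
python3 - <<'E'
from h import *
img,K,wc=grab("wrist")
h1,_=dark(img,(250,25),(305,60)); h2,_=dark(img,(250,165),(305,195)); print(h1,_,h2)
P=cast([h1,h2],.032,K,wc)[:,:2]; d=P[0]-P[1]; yaw=np.arctan2(d[1],d[0]); print(P*1e3,"len",np.hypot(*d)*1e3,"yaw",yaw)
g=cast([(276.9,65.2)],.026,K,wc)[0,:2]; print("tag",g*1e3)
c=P.mean(0); print("mid",c*1e3)
s,p,ph=thread(img,K,wc,c,yaw); print("crest phase mm",ph,[8*i-ph for i in (-1,0,1)])
for i in range(20,221,2): print(s[i],np.round(p[i]).astype(int).tolist(),end=" ")
E
```

```text
[277.69230769  49.67032967] [11, 4, 37, 8, 116] [279.4137931  174.17241379]
[[593.59977819  31.38457003]
 [500.0683509   46.90524501]] len 94.81043847648925 yaw -0.16444229493213305
tag [583.89847918  33.79701501]
mid [546.83406454  39.14490752]
crest phase mm 3.7845108827251286 [np.float64(-11.78451088272513), np.float64(-3.7845108827251286), np.float64(4.215489117274871)]
-50.0 [53, 50, 49] -49.0 [45, 42, 41] -48.0 [44, 44, 44] -47.0 [106, 112, 113] -46.0 [154, 163, 165] -45.0 [157, 167, 168] -44.0 [158, 167, 169] -43.0 [158, 167, 169] -42.0 [158, 167, 169] -41.0 [159, 168, 170] -40.0 [160, 169, 170] -39.0 [161, 169, 171] -38.0 [162, 171, 172] -37.0 [162, 171, 172] -36.0 [163, 171, 173] -35.0 [164, 172, 173] -34.0 [165, 173, 174] -33.0 [165, 173, 174] -32.0 [166, 173, 175] -31.0 [166, 174, 175] -30.0 [166, 174, 175] -29.0 [167, 174, 176] -28.0 [168, 175, 176] -27.0 [166, 174, 175] -26.0 [139, 146, 147] -25.0 [99, 98, 97] -24.0 [126, 123, 121] -23.0 [117, 114, 112] -22.0 [84, 81, 80] -21.0 [107, 105, 103] -20.0 [128, 125, 123] -19.0 [129, 125, 124] -18.0 [108, 105, 104] -17.0 [102, 
[... 627 characters left out ...]
0] 15.0 [113, 109, 108] 16.0 [130, 127, 125] 17.0 [113, 110, 109] 18.0 [104, 102, 100] 19.0 [128, 125, 123] 20.0 [130, 127, 126] 21.0 [123, 119, 118] 22.0 [77, 76, 75] 23.0 [109, 107, 106] 24.0 [130, 127, 125] 25.0 [109, 109, 104] 26.0 [56, 88, 45] 27.0 [50, 100, 33] 28.0 [51, 102, 33] 29.0 [52, 102, 34] 30.0 [52, 103, 35] 31.0 [52, 103, 33] 32.0 [52, 103, 33] 33.0 [53, 104, 35] 34.0 [53, 105, 35] 35.0 [53, 104, 35] 36.0 [53, 105, 35] 37.0 [54, 105, 36] 38.0 [55, 106, 36] 39.0 [54, 107, 36] 40.0 [55, 107, 37] 41.0 [56, 107, 37] 42.0 [55, 108, 36] 43.0 [56, 108, 38] 44.0 [55, 108, 36] 45.0 [56, 109, 38] 46.0 [57, 109, 38] 47.0 [44, 81, 30] 48.0 [27, 30, 24] 49.0 [43, 40, 39] 50.0 [52, 49, 48]
```

```bash
python3 -m creep '[[[0.8,-0.14,0],0.02,-1],[[0.8,-0.14,0],0.02,-1],[[0.8,-0.14,0],0.02,-1],[[0.8,-0.14,0],0.02,-1],[[0.8,-0.13,0],0.02,-1],[[0,0,0],0,-1],[[0,0,-0.5],0,-1],[[0,0,-0.5],0,-1],[[0,0,0],0,-1],[[0,0,0],0,-1]]'
python3 - <<'E'
from h import *
s=observe(); print(s["eef_pos"],-s["tool_rot"][:,2],s["contact_force"])
img,K,wc=grab("side"); cv2.imwrite("pics/s5.png",cv2.resize(img[170:290,240:400],None,fx=4,fy=4))
E
```

```text
time_s: 9.1
eef_pos: [0.5448, 0.0402, 0.082]
tool_rot: [[-0.002, -0.162, -0.987], [-0.0, -0.987, 0.162], [-1.0, 0.0, 0.002]]
contact_force: [-0.1, -0.8, -0.3]
gripper_width: 0.0173
[0.54482285 0.04023457 0.08197247] [ 0.98677405 -0.16209223 -0.00175759] [-0.10059762 -0.78436381 -0.28554799]
```

```bash
for i in 1 2 3; do python3 -m creep '[[[0,0,0],0,-1]]' | grep eef; done
```

```text
eef_pos: [0.5459, 0.0402, 0.0833]
eef_pos: [0.5461, 0.0401, 0.0834]
eef_pos: [0.546, 0.0401, 0.0833]
```

View pics/s5.png

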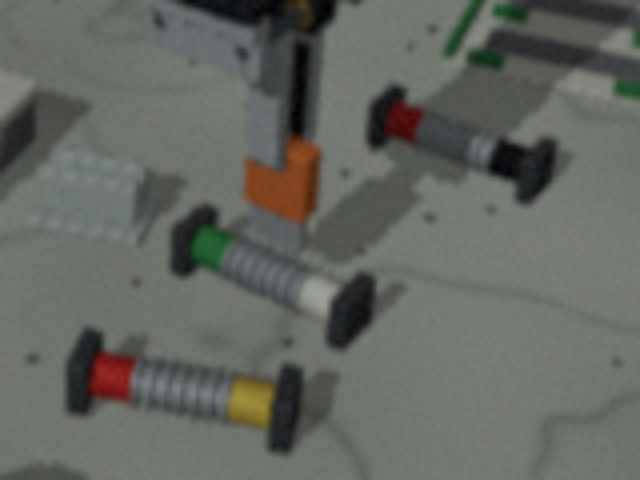

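```bash
python3 -m creep '[[[0.01,0,-0.1],0,-1],[[0.01,0,-0.1],0,-1],[[0,0,-0.1],0,-1],[[0,0,-0.1],0,-1],[[0,0,0],0,-1],[[0,0,0],0,-1],[[0,0,0],0,-1]]'
python3 -m creep '[[[0,0,-0.1],0,-1],[[0,0,0],0,-1],[[0,0,0],0,-1]]'
python3 -m creep '[[[0,0,-0.1],0,-1],[[0,0,0],0,-1],[[0,0,0],0,-1]]'
```

```text
time_s: 10.15
eef_pos: [0.5463, 0.0401, 0.0749]
tool_rot: [[0.0, -0.162, -0.987], [-0.0, -0.987, 0.162], [-1.0, 0.0, -0.0]]
contact_force: [-0.0, 0.7, -1.1]
gripper_width: 0.0176
time_s: 10.45
eef_pos: [0.5462, 0.0401, 0.0727]
tool_rot: [[-0.0, -0.162, -0.987], [-0.0, -0.987, 0.162], [-1.0, 0.0, 0.0]]
contact_force: [0.5, -0.9, -0.9]
gripper_width: 0.0179
time_s: 10.75
eef_pos: [0.5464, 0.0401, 0.0708]
tool_rot: [[0.0, -0.162, -0.987], [-0.0, -0.987, 0.162], [-1.0, 0.0, -0.0]]
contact_force: [1.0, 0.2, -1.0]
gripper_width: 0.0175
```

```bash
python3 -m creep '[[[0,0,-0.05],0,-1],[[0,0,0],0,-1],[[0,0,0],0,-1]]'
python3 -m creep '[[[0,0,-0.05],0,-1],[[0,0,0],0,-1],[[0,0,0],0,-1]]'
python3 -m creep '[[[0,0,-0.05],0,-1],[[0,0,0],0,-1],[[0,0,0],0,-1]]'
```

```text
time_s: 11.05
eef_pos: [0.5465, 0.0401, 0.0699]
tool_rot: [[0.001, -0.162, -0.987], [-0.0, -0.987, 0.162], [-1.0, 0.0, -0.001]]
contact_force: [1.2, -0.5, -0.6]
gripper_width: 0.0177
time_s: 11.35
eef_pos: [0.5467, 0.0401, 0.0693]
tool_rot: [[0.001, -0.162, -0.987], [-0.0, -0.987, 0.162], [-1.0, 0.0, -0.001]]
contact_force: [0.6, 0.1, 1.8]
gripper_width: 0.0173
time_s: 11.65
eef_pos: [0.5469, 0.0401, 0.0692]
tool_rot: [[0.002, -0.162, -0.987], [-0.0, -0.987, 0.162], [-1.0, -0.0, -0.002]]
contact_force: [-0.1, -0.7, 5.0]
gripper_width: 0.0179
```

```bash
python3 -m creep '[[[0,0,-0.02],0,-1],[[0,0,0],0,-1],[[0,0,0],0,-1],[[0,0,0],0,-1],[[0,0,0],0,-1],[[0,0,0],0,-1],[[0,0,0],0,-1],[[0,0,0],0,-1],[[0,0,0],0,-1],[[0,0,0],0,-1]]'
python3 - <<'E'
from h import *
img,K,wc=grab("side"); cv2.imwrite("pics/s6.png",cv2.resize(img[190:270,270:350],None,fx=6,fy=6,interpolation=cv2.INTER_CUBIC))
E
```

```text
time_s: 12.65
eef_pos: [0.5469, 0.04, 0.0691]
tool_rot: [[0.002, -0.162, -0.987], [-0.0, -0.987, 0.162], [-1.0, -0.0, -0.002]]
contact_force: [-1.3, -0.5, 6.2]
gripper_width: 0.018
```

View pics/s6.png

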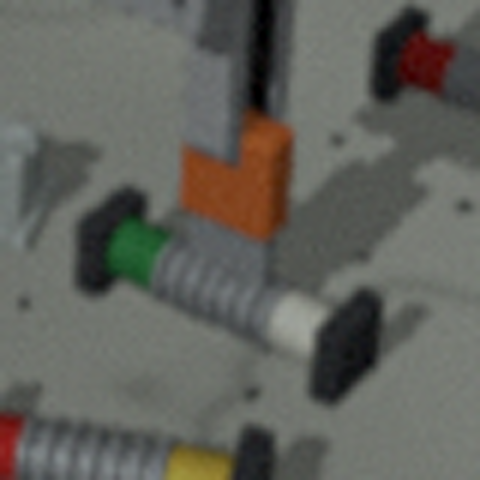

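```bash
python3 -m creep '[[[0,0,0.4],0,-1],[[0,0,0.7],0,-1],[[0,0,0.7],0,-1],[[-0.68,0.77,0],0.43,-1],[[-0.68,0.77,0],0.43,-1],[[-0.68,0.77,0],0.43,-1],[[-0.68,0.77,0],0.43,-1],[[-0.68,0.77,0],0.43,-1],[[-0.68,0.77,0],0.43,-1],[[0,0,0],0,-1]]'
python3 -m creep '[[[0,0,0],0,-1],[[0,0,0],0,-1],[[0,0,0],0,-1],[[0,0,0],0,-1],[[0,0,0],0,-1],[[0,0,0],0,-1]]'
python3 - <<'E'
from h import *
img,K,wc=grab("wrist"); cv2.imwrite("pics/w7.png",img); s=observe(); print(s["eef_pos"],s["contact_force"])
a=-s["tool_rot"][:2,2]
for c in ("red","yellow","green"): print(c,blobs(img,c,300))
T=[b for b in blobs(img,"red",300) if b[0][1]<130 and 200<b[0][0]<360][0][0]; S=[b for b in blobs(img,"yellow",300) if b[0][1]<230 and 200<b[0][0]<360][0][0]
P=cast([T,S],.026,K,wc)[:,:2]; d=P[0]-P[1]; yaw=np.arctan2(d[1],d[0]); print(P*1e3,"len(74)",np.hypot(*d)*1e3,"yaw",yaw,"tool yaw",np.arctan2(a[1],a[0]))
c=P.mean(0); sx,p,ph=thread(img,K,wc,c,yaw); print("mid",c*1e3,"groove phase",ph,"crest shift",(-ph)%8-4, "bnd",)
for i in range(50,191,2): print(sx[i],np.round(p[i]).astype(int).tolist(),end=" ")
E
```

```text
time_s: 13.7
eef_pos: [0.4635, 0.134, 0.1044]
tool_rot: [[0.0, 0.225, -0.974], [0.001, -0.974, -0.225], [-1.0, -0.001, -0.0]]
contact_force: [1.5, 0.2, -0.5]
gripper_width: 0.0175
time_s: 14.3
eef_pos: [0.4647, 0.1323, 0.1033]
tool_rot: [[-0.0, 0.222, -0.975], [-0.0, -0.975, -0.222], [-1.0, 0.0, 0.0]]
contact_force: [0.4, -0.8, -0.5]
gripper_width: 0.0176
[0.46468352 0.1323456  0.10330187] [ 0.87502688  0.89589364 -1.72006784]
red [([37.4, 16.0], [29, 0, 20, 35, 537]), ([133.2, 40.6], [124, 22, 20, 38, 520]), ([277.1, 62.1], [262, 47, 31, 32, 897]), ([32.0, 143.7], [25, 128, 17, 32, 431]), ([118.8, 164.7], [111, 150, 17, 31, 398]), ([60.0, 180.2], [0, 162, 124, 37, 1124])]
yellow [([277.7, 157.1], [264, 144, 28, 27, 713]), ([320.5, 349.5], [315, 317, 10, 63, 320])]
green [([426.5, 96.4], [406, 80, 41, 36, 894])]
[[582.42284924 159.59725393]
 [510.6033216  142.91924859]] len(74) 73.73059346255576 yaw 0.22817681123174074 tool yaw 0.22366796265972289
mid [546.51308542 151.25825126] groove phase 1.9421319385730829 crest shift 2.057868061426917 bnd
-35.0 [38, 136, 162] -34.0 [38, 137, 163
[... 704 characters left out ...]
, 126, 125] 1.0 [108, 105, 104] 2.0 [106, 103, 102] 3.0 [129, 127, 125] 4.0 [129, 126, 124] 5.0 [109, 106, 105] 6.0 [79, 77, 76] 7.0 [119, 116, 114] 8.0 [132, 128, 127] 9.0 [113, 111, 110] 10.0 [122, 119, 118] 11.0 [131, 128, 126] 12.0 [123, 121, 119] 13.0 [93, 91, 89] 14.0 [75, 74, 72] 15.0 [117, 114, 112] 16.0 [131, 129, 127] 17.0 [115, 113, 111] 18.0 [121, 118, 117] 19.0 [132, 129, 128] 20.0 [121, 118, 116] 21.0 [86, 83, 82] 22.0 [75, 73, 72] 23.0 [121, 118, 117] 24.0 [132, 128, 127] 25.0 [93, 91, 107] 26.0 [31, 33, 128] 27.0 [23, 26, 149] 28.0 [24, 27, 150] 29.0 [25, 28, 151] 30.0 [25, 28, 151] 31.0 [26, 29, 152] 32.0 [25, 28, 152] 33.0 [25, 28, 153] 34.0 [25, 29, 154] 35.0 [26, 29, 154]
```

```bash
python3 -m creep '[[[0.82,0.2,0],0.01,-1],[[0.82,0.2,0],0.01,-1],[[0.81,0.2,0],0.01,-1],[[0.81,0.2,0],0,-1],[[0.81,0.19,0],0,-1],[[0,0,-0.5],0,-1],[[0,0,-0.5],0,-1],[[0,0,-0.1],0,-1],[[0,0,-0.1],0,-1],[[0,0,0],0,-1]]'
python3 -m creep '[[[0,0,-0.1],0,-1],[[0,0,0],0,-1],[[0,0,0],0,-1],[[0,0,0],0,-1],[[0,0,0],0,-1],[[0,0,0],0,-1]]'
```

```text
time_s: 15.35
eef_pos: [0.5453, 0.1522, 0.0791]
tool_rot: [[-0.001, 0.227, -0.974], [-0.0, -0.974, -0.227], [-1.0, 0.0, 0.001]]
contact_force: [-0.2, -0.2, -0.9]
gripper_width: 0.0177
time_s: 15.95
eef_pos: [0.5461, 0.1523, 0.0775]
tool_rot: [[0.0, 0.227, -0.974], [-0.0, -0.974, -0.227], [-1.0, 0.0, -0.0]]
contact_force: [-0.6, 0.1, -1.6]
gripper_width: 0.0176
```

Position matches the target; lower to the expected home height (0.0693).

```bash
python3 -m creep '[[[0,0,-0.1],0,-1],[[0,0,-0.1],0,-1],[[0,0,-0.05],0,-1],[[0,0,0],0,-1],[[0,0,0],0,-1]]'
python3 -m creep '[[[0,0,-0.05],0,-1],[[0,0,-0.05],0,-1],[[0,0,0],0,-1],[[0,0,0],0,-1]]'
```

```text
time_s: 16.45
eef_pos: [0.546, 0.1523, 0.0723]
tool_rot: [[-0.0, 0.227, -0.974], [-0.0, -0.974, -0.227], [-1.0, 0.0, 0.0]]
contact_force: [0.8, -1.0, -1.0]
gripper_width: 0.0176
time_s: 16.85
eef_pos: [0.546, 0.1523, 0.0704]
tool_rot: [[0.0, 0.227, -0.974], [-0.0, -0.974, -0.227], [-1.0, 0.0, 0.0]]
contact_force: [-0.0, 0.8, -1.2]
gripper_width: 0.0176
```

```bash
python3 -m creep '[[[0,0,-0.05],0,-1],[[0,0,-0.05],0,-1],[[0,0,0],0,-1],[[0,0,0],0,-1]]'
python3 -m creep '[[[0,0,-0.02],0,-1],[[0,0,0],0,-1],[[0,0,0],0,-1],[[0,0,0],0,-1],[[0,0,0],0,-1],[[0,0,0],0,-1],[[0,0,0],0,-1],[[0,0,0],0,-1],[[0,0,0],0,-1],[[0,0,0],0,-1]]'
python3 - <<'E'
from h import *
img,K,wc=grab("side"); p=proj([[.546,.152,.04]],K,wc)[0].astype(int); print(p); cv2.imwrite("pics/s8.png",cv2.resize(img[p[1]-40:p[1]+40,p[0]-40:p[0]+40],None,fx=6,fy=6,interpolation=cv2.INTER_CUBIC))
E
```

```text
time_s: 17.25
eef_pos: [0.5464, 0.1524, 0.0692]
tool_rot: [[0.001, 0.227, -0.974], [0.0, -0.974, -0.227], [-1.0, 0.0, -0.001]]
contact_force: [-0.6, 0.2, 4.3]
gripper_width: 0.0178
time_s: 18.25
eef_pos: [0.5465, 0.1524, 0.0692]
tool_rot: [[0.002, 0.227, -0.974], [0.0, -0.974, -0.227], [-1.0, 0.0, -0.002]]
contact_force: [-1.5, 0.0, 5.2]
gripper_width: 0.0172
[285 258]
```

View pics/s8.png

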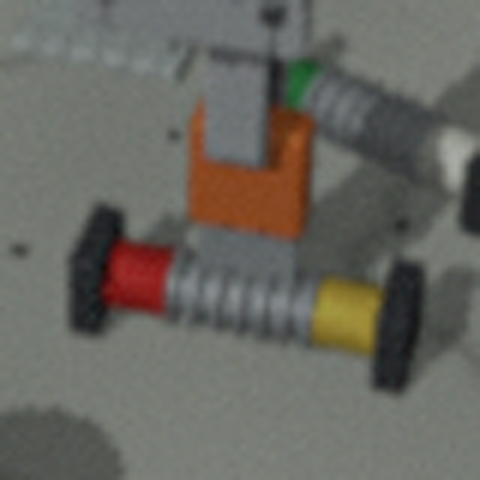

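```bash
python3 -m creep '[[[0,0,0.4],0,-1],[[0,0,0.7],0,-1],[[0,0,0.7],0,-1],[[-0.43,-0.97,0],-0.15,-1],[[-0.43,-0.97,0],-0.15,-1],[[-0.43,-0.97,0],-0.15,-1],[[-0.43,-0.97,0],-0.15,-1],[[-0.43,-0.97,0],-0.15,-1],[[-0.43,-0.97,0],-0.15,-1],[[-0.43,-0.97,0],-0.15,-1]]'
python3 -m creep '[[[-0.43,-0.97,0],-0.15,-1],[[-0.43,-0.97,0],-0.15,-1],[[-0.43,-0.97,0],-0.15,-1],[[-0.43,-0.97,0],-0.15,-1],[[-0.43,-0.97,0],-0.15,-1],[[-0.43,-0.97,0],-0.15,-1],[[-0.43,-0.97,0],-0.15,-1],[[-0.43,-0.97,0],-0.15,-1],[[0,0,0],0,-1],[[0,0,0],0,-1]]'
python3 -m creep '[[[0,0,0],0,-1],[[0,0,0],0,-1],[[0,0,0],0,-1],[[0,0,0],0,-1],[[0,0,0],0,-1],[[0,0,0],0,-1]]'
python3 - <<'E'
from h import *
img,K,wc=grab("wrist"); cv2.imwrite("pics/w9.png",img); s=observe(); print(s["eef_pos"],s["contact_force"])
a=-s["tool_rot"][:2,2]; print("tool yaw",np.arctan2(a[1],a[0]))
for c in ("red","yellow","green"): print(c,blobs(img,c,300))
T=[b for b in blobs(img,"red",300) if b[0][1]<130 and 200<b[0][0]<380][0][0]
i=int(T[1]); print(T, img[i+30:i+150:4,int(T[0])].max(1).tolist())
E
```

```text
time_s: 19.3
eef_pos: [0.4859, 0.0157, 0.1053]
tool_rot: [[0.002, 0.07, -0.998], [-0.0, -0.998, -0.07], [-1.0, 0.0, -0.002]]
contact_force: [-0.5, 0.2, -0.9]
gripper_width: 0.0177
time_s: 20.3
eef_pos: [0.4174, -0.1387, 0.1049]
tool_rot: [[0.001, -0.109, -0.994], [-0.0, -0.994, 0.109], [-1.0, -0.0, -0.001]]
contact_force: [0.2, 0.3, -1.6]
gripper_width: 0.0174
time_s: 20.9
eef_pos: [0.4171, -0.1386, 0.104]
tool_rot: [[-0.0, -0.108, -0.994], [-0.0, -0.994, 0.108], [-1.0, 0.0, 0.0]]
contact_force: [1.2, -0.7, -0.3]
gripper_width: 0.0177
[ 0.41703797 -0.13860495  0.10398606] [-0.53746775 -0.32102125 -0.81286322]
tool yaw -0.1087830396326447
red [([279.1, 67.2], [264, 52, 31, 32, 898])]
yellow []
green [([487.5, 23.8], [415, 6, 145, 37, 1325]), ([36.8, 26.2], [16, 8, 43, 38, 1151]), ([516.6, 54.2], [508, 36, 19, 37, 602]), ([423.8, 71.9], [416, 55, 17, 35, 505]), ([514.4, 176.1], [506, 163, 17, 30, 422]), ([430.2, 191.0], [423, 177, 15, 30, 359]), ([493.6, 208.9], [425, 194, 135, 31, 1223])]
[279.1, 67.2] [99, 126, 125, 93, 119, 123, 123, 90, 88, 116, 124, 118, 90, 41, 22, 17, 24, 19, 18, 14, 45, 54, 54, 70, 160, 158, 157, 74, 53, 77]
```

View pics/w9.png

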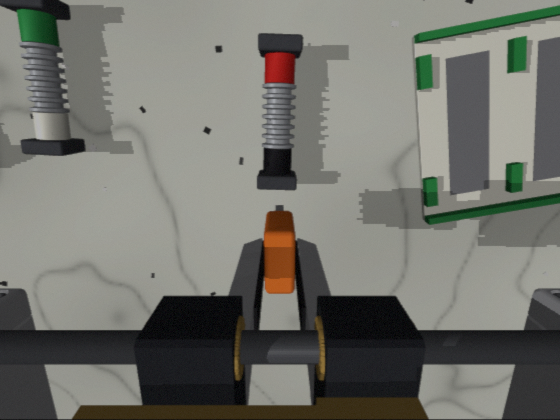

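Run:
```python
from h import *
img,K,wc=grab("wrist"); s=observe(); print(s["eef_pos"])
g=img.max(2); box=(g[148:172,258:298]<36).astype(np.uint8); ys,xs=np.nonzero(box); S=(xs.mean()+258,ys.mean()+148); print("sleeve",S,len(xs))
P=cast([(279.1,67.2),S],.026,K,wc)[:,:2]; d=P[0]-P[1]; yaw=np.arctan2(d[1],d[0]); print(P*1e3,np.hypot(*d)*1e3,"yaw",yaw)
c=P[0]-.037*np.array([np.cos(yaw),np.sin(yaw)]); sx,p,ph=thread(img,K,wc,c,yaw); print("mid",c*1e3,"crest shift",(-ph)%8-4)
for i in range(64,177,2): print(sx[i],int(p[i].mean()),end="; ")
# pass tray: green fence boundaries near blobs at nest heads (z~.014 tops)
for uv in ((423.8,71.9),(516.6,54.2),(430.2,191),(514.4,176.1)): print(uv,np.round(cast([uv],.012,K,wc)[0,:2]*1e3,1))
```

```text
[ 0.41703562 -0.13863384  0.10396077]
sleeve (np.float64(276.8512396694215), np.float64(160.28099173553719)) 605
[[ 533.81283237 -152.01600392]
 [ 461.53753208 -142.17307386]] 72.94245885028315 yaw -0.13535394139165977
mid [ 497.15124798 -147.02318605] crest shift 0.2803935511776663
-28.0 23; -27.0 23; -26.0 36; -25.0 98; -24.0 123; -23.0 106; -22.0 79; -21.0 114; -20.0 126; -19.0 125; -18.0 98; -17.0 107; -16.0 123; -15.0 105; -14.0 80; -13.0 121; -12.0 128; -11.0 125; -10.0 91; -9.0 107; -8.0 124; -7.0 104; -6.0 84; -5.0 125; -4.0 128; -3.0 124; -2.0 87; -1.0 107; 0.0 125; 1.0 107; 2.0 94; 3.0 125; 4.0 129; 5.0 117; 6.0 84; 7.0 117; 8.0 126; 9.0 104; 10.0 101; 11.0 127; 12.0 128; 13.0 117; 14.0 78; 15.0 111; 16.0 126; 17.0 105; 18.0 108; 19.0 128; 20.0 128; 21.0 104; 22.0 73; 23.0 116; 24.0 126; 25.0 96; 26.0 61; 27.0 64; 28.0 64; (423.8, 71.9) [ 519.  -270.9]
(516.6, 54.2) [ 524.3 -346.1]
(430.2, 191) [ 416.4 -278.3]
(514.4, 176.1) [ 422.  -353.7]
```

```bash
python3 -m creep '[[[0.8,-0.08,0],-0.04,-1],[[0.8,-0.08,0],-0.04,-1],[[0.8,-0.07,0],-0.04,-1],[[0.8,-0.07,0],0,-1],[[0.8,-0.07,0],0,-1],[[0,0,-0.5],0,-1],[[0,0,-0.5],0,-1],[[0,0,-0.2],0,-1],[[0,0,-0.1],0,-1],[[0,0,0],0,-1]]'
python3 -m creep '[[[0,0,0],0,-1],[[0,0,0],0,-1],[[0,0,0],0,-1],[[0,0,0],0,-1],[[0,0,0],0,-1]]'
```

```text
time_s: 22.0
eef_pos: [0.4962, -0.1459, 0.0775]
tool_rot: [[-0.001, -0.127, -0.992], [0.0, -0.992, 0.127], [-1.0, -0.0, 0.001]]
contact_force: [0.1, 0.3, -0.1]
gripper_width: 0.0171
time_s: 22.5
eef_pos: [0.4971, -0.1461, 0.0781]
tool_rot: [[0.0, -0.127, -0.992], [-0.0, -0.992, 0.127], [-1.0, 0.0, -0.0]]
contact_force: [0.3, -0.8, -0.8]
gripper_width: 0.0178
```

```bash
python3 -m creep '[[[0,0,-0.1],0,-1],[[0,0,-0.1],0,-1],[[0,0,-0.1],0,-1],[[0,0,0],0,-1],[[0,0,0],0,-1],[[0,0,0],0,-1]]'
python3 -m creep '[[[0,0,-0.05],0,-1],[[0,0,-0.03],0,-1],[[0,0,0],0,-1],[[0,0,0],0,-1]]'
```

```text
time_s: 23.1
eef_pos: [0.4971, -0.1461, 0.072]
tool_rot: [[0.0, -0.127, -0.992], [-0.0, -0.992, 0.127], [-1.0, 0.0, -0.0]]
contact_force: [0.3, 0.3, -0.9]
gripper_width: 0.0179
time_s: 23.5
eef_pos: [0.497, -0.1461, 0.0704]
tool_rot: [[-0.0, -0.127, -0.992], [-0.0, -0.992, 0.127], [-1.0, 0.0, 0.0]]
contact_force: [-0.3, 0.2, -1.1]
gripper_width: 0.0178
```

```bash
python3 -m creep '[[[0,0,-0.05],0,-1],[[0,0,-0.05],0,-1],[[0,0,0],0,-1],[[0,0,0],0,-1]]'
python3 -m creep '[[[0,0,-0.02],0,-1],[[0,0,0],0,-1],[[0,0,0],0,-1],[[0,0,0],0,-1],[[0,0,0],0,-1],[[0,0,0],0,-1],[[0,0,0],0,-1],[[0,0,0],0,-1],[[0,0,0],0,-1],[[0,0,0],0,-1]]'
python3 - <<'E'
from h import *
img,K,wc=grab("side"); p=proj([[.497,-.146,.04]],K,wc)[0].astype(int)
b=img[p[1]-40:p[1]+40,p[0]-40:p[0]+40]
img,K,wc=grab("scene"); p=proj([[.497,-.146,.04]],K,wc)[0].astype(int); c=img[p[1]-40:p[1]+40,p[0]-40:p[0]+40]
cv2.imwrite("pics/s10.png",cv2.resize(np.hstack([b,c]),None,fx=5,fy=5,interpolation=cv2.INTER_CUBIC))
E
```

```text
time_s: 23.9
eef_pos: [0.4974, -0.1462, 0.0692]
tool_rot: [[0.001, -0.127, -0.992], [-0.0, -0.992, 0.127], [-1.0, 0.0, -0.001]]
contact_force: [-1.2, -0.5, 4.4]
gripper_width: 0.0175
time_s: 24.9
eef_pos: [0.4974, -0.1462, 0.0691]
tool_rot: [[0.001, -0.127, -0.992], [-0.001, -0.992, 0.127], [-1.0, 0.0, -0.001]]
contact_force: [-1.0, 1.1, 5.6]
gripper_width: 0.018
```

```bash
python3 -m creep '[[[0,0,0.5],0,-1],[[0,0,0.9],0,-1],[[0,0,0.9],0,-1],[[0.88,0.82,0],0.2,-1],[[0.88,0.82,0],0.2,-1],[[0.88,0.82,0],0.2,-1],[[0.88,0.82,0],0.2,-1],[[0.88,0.82,0],0.2,-1],[[0.88,0.81,0],0.2,-1],[[0.88,0.81,0],0.2,-1]]'
python3 -m creep '[[[0.88,0.81,0],0.2,-1],[[0.88,0.81,0],0.2,-1],[[0.9,0.8,0],0.17,-1],[[0,0,0],0,-1],[[0,0,0],0,-1],[[0,0,0],0,-1],[[0,0,0],0,-1],[[0,0,0],0,-1],[[0,0,0],0,-1]]'
python3 - <<'E'
from h import *
img,K,wc=grab("wrist"); cv2.imwrite("pics/w11.png",img); s=observe(); print(s["eef_pos"],s["contact_force"])
a=-s["tool_rot"][:2,2]; print("tool yaw",np.arctan2(a[1],a[0]))
E
```

```text
time_s: 26.0
eef_pos: [0.6207, -0.0309, 0.1134]
tool_rot: [[-0.001, 0.084, -0.996], [-0.0, -0.996, -0.084], [-1.0, -0.0, 0.001]]
contact_force: [0.9, -1.1, -0.2]
gripper_width: 0.0181
time_s: 26.9
eef_pos: [0.6732, 0.0162, 0.1143]
tool_rot: [[0.0, 0.167, -0.986], [-0.0, -0.986, -0.167], [-1.0, 0.0, -0.0]]
contact_force: [0.8, 0.4, -0.1]
gripper_width: 0.0176
[0.6732547  0.01628389 0.11430632] [-0.04283747  0.96028571 -0.60399429]
tool yaw 0.16793699012453925
```

```bash
python3 -m creep '[[[0.1,0.02,-0.5],0,-1],[[0.1,0.015,-0.5],0,-1],[[0,0,-0.4],0,-1],[[0,0,-0.4],0,-1],[[0,0,-0.4],0,-1],[[0,0,-0.4],0,-1],[[0,0,-0.2],0,-1],[[0,0,0],0,-1],[[0,0,0],0,-1]]'
python3 -m creep '[[[0,0,-0.15],0,-1],[[0,0,-0.1],0,-1],[[0,0,0],0,-1],[[0,0,0],0,-1],[[0,0,0],0,-1]]'
```

```text
time_s: 27.85
eef_pos: [0.6776, 0.0174, 0.0582]
tool_rot: [[0.0, 0.168, -0.986], [-0.0, -0.986, -0.168], [-1.0, 0.0, -0.0]]
contact_force: [0.2, 0.8, -0.9]
gripper_width: 0.0178
time_s: 28.35
eef_pos: [0.6775, 0.0174, 0.0531]
tool_rot: [[0.0, 0.168, -0.986], [-0.0, -0.986, -0.168], [-1.0, 0.0, -0.0]]
contact_force: [-0.4, -0.6, -1.3]
gripper_width: 0.0175
```

```bash
python3 -m creep '[[[0,0,-0.03],0,-1],[[0,0,0],0,-0.4],[[0,0,0],0,0.1],[[0,0,0],0,0.1],[[0,0,0],0,0.1],[[0,0,0],0,0.1],[[0,0,0.3],0,0.1],[[0,0,0.8],0,0.1],[[0,0,1],0,0.1],[[0,0,1],0,0.1]]'
python3 -m creep '[[[-1,0,1],0,1],[[-1,0,0],0,1],[[-1,0,0],0,1],[[-1,0,0],0,1],[[0,0,0],0,1],[[0,0,0],0,1],[[0,0,0],0,1],[[0,0,0],0,1]]'
python3 - <<'E'
from h import *
img,K,wc=grab("wrist"); cv2.imwrite("pics/w12.png",img); s=observe(); print(s["eef_pos"],"cam",wc[:3,3])
print("comb top",rect(mask(img,"orange"),.080,K,wc))
for c in ("red","yellow","green"): print(c,blobs(img,c,200))
E
```

```text
time_s: 29.35
eef_pos: [0.6778, 0.0174, 0.1166]
tool_rot: [[0.001, 0.168, -0.986], [-0.0, -0.986, -0.168], [-1.0, 0.0, -0.001]]
contact_force: [0.8, 0.4, 0.8]
gripper_width: 0.0518
time_s: 30.15
eef_pos: [0.5982, 0.0174, 0.1345]
tool_rot: [[0.0, 0.168, -0.986], [-0.0, -0.986, -0.168], [-1.0, 0.0, -0.0]]
contact_force: [-0.5, 0.5, -0.5]
gripper_width: 0.094
[0.59810178 0.0173563  0.13428387] cam [0.67898916 0.03022035 0.32766912]
comb top (array([677.1,  16.7]), 38.3, 17.1, np.float64(0.173))
red [([18.3, 177.9], [13, 165, 13, 27, 282]), ([134.9, 193.0], [121, 182, 28, 23, 533]), ([21.4, 269.6], [16, 258, 14, 25, 248]), ([422.7, 283.0], [410, 270, 26, 26, 349])]
yellow [([147.1, 262.3], [135, 250, 25, 24, 429]), ([476.7, 349.0], [454, 316, 38, 64, 815])]
green [([258.6, 213.1], [246, 201, 27, 24, 460]), ([539.4, 284.8], [519, 280, 41, 10, 248])]
```

View pics/w12.png

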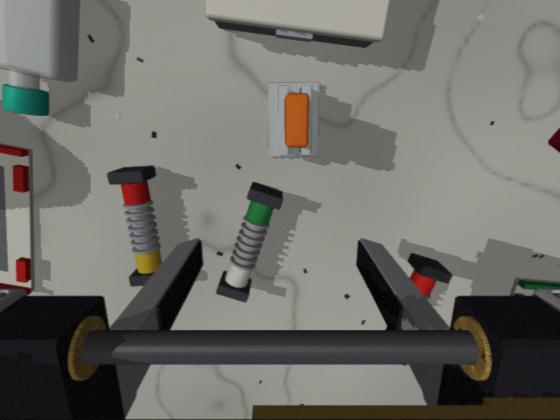

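```bash
cat >> h.py <<'E'
def screw(img,K,wc,T,S):
    P=cast([T,S],.026,K,wc)[:,:2]; d=P[0]-P[1]; return np.round(P.mean(0)*1e3,1),"len(74)",round(np.hypot(*d)*1e3,1),"yaw",round(np.arctan2(d[1],d[0]),3)
def state():
    s=observe(); a=-s["tool_rot"][:2,2]; return np.round(s["eef_pos"]*1e3,1),"yaw",round(np.arctan2(a[1],a[0]),3)
E
python3 - <<'E'
from h import *
img,K,wc=grab("wrist"); print(state())
print("yellow",screw(img,K,wc,(134.9,193),(147.1,262.3)))
sub=img[255:290,225:262].min(2)>135; ys,xs=np.nonzero(sub); S=(xs.mean()+225,ys.mean()+255); print(S,len(xs))
print("white",screw(img,K,wc,(258.6,213.1),S))
print("black tag",cast([(422.7,283)],.026,K,wc)*1e3)
E
```

```text
(array([597.9,  17.4, 134.1]), 'yaw', np.float64(0.169))
yellow (array([547.3, 147.8]), 'len(74)', np.float64(73.7), 'yaw', np.float64(0.214))
(np.float64(233.80368098159508), np.float64(273.83435582822085)) 326
white (array([548.1,  42.2]), 'len(74)', np.float64(71.7), 'yaw', np.float64(-0.219))
black tag [[ 535.76737263 -147.72611769   26.        ]]
```

```bash
python3 -m creep '[[[-0.64,0.28,-0.8],-0.57,0.2],[[-0.64,0.28,-0.8],-0.57,0.2],[[-0.64,0.28,-0.8],-0.57,0.2],[[-0.63,0.28,-0.8],-0.57,0.2],[[0,0,0],0,0.2],[[0,0,0],0,0.2],[[0,0,0],0,0.2],[[0,0,0],0,0.2]]'
python3 - <<'E'
from h import *
img,K,wc=grab("wrist"); print(state()); cv2.imwrite("pics/w13.png",img)
T=blobs(img,"green",200); print(T); print([np.round(cast([t[0]],.026,K,wc)[0,:2]*1e3,1) for t in T])
E
```

```text
time_s: 31.05
eef_pos: [0.5479, 0.0395, 0.0717]
tool_rot: [[0.003, -0.172, -0.985], [-0.0, -0.985, 0.172], [-1.0, -0.0, -0.003]]
contact_force: [0.1, -0.8, -0.3]
gripper_width: 0.056
(array([547.7,  39.5,  71.5]), 'yaw', np.float64(-0.173))
[([277.5, 177.5], [263, 164, 30, 29, 836])]
[array([583.7,  34. ])]
```

```bash
python3 -m creep '[[[0,0,-0.8],0,0.2],[[0,0,-0.8],0,0.2],[[0,0,-0.7],0,0.2],[[0,0,-0.5],0,0.2],[[0,0,0],0,0.2],[[0,0,0],0,0.2],[[0,0,0],0,0.2]]'
python3 -m creep '[[[0,0,0],0,-1],[[0,0,0],0,-1],[[0,0,0],0,-1],[[0,0,0],0,-1],[[0,0,0],0,-1],[[0,0,0],0,-1]]'
```

```text
time_s: 31.8
eef_pos: [0.5472, 0.0398, 0.0153]
tool_rot: [[0.002, -0.173, -0.985], [-0.0, -0.985, 0.173], [-1.0, -0.0, -0.002]]
contact_force: [-0.5, 0.3, -0.2]
gripper_width: 0.0569
time_s: 32.4
eef_pos: [0.5465, 0.0401, 0.0144]
tool_rot: [[0.0, -0.173, -0.985], [0.001, -0.985, 0.173], [-1.0, -0.001, -0.0]]
contact_force: [0.3, 2.9, 1.7]
gripper_width: 0.0121
```

Run:
```python
from h import *
img,K,wc=grab("side"); w,_,_=grab("wrist"); print(state(), observe()["gripper_width"])
v=cv2.resize(img[170:310,200:400],(560,392)); cv2.imwrite("pics/m14.png",np.vstack([w[:,:][0:420:2,::2].copy().repeat(1,0) if 0 else cv2.resize(w,(400,300)),cv2.resize(v,(400,280))]))
```

```text
(array([547.2,  40.1,  15.5]), 'yaw', np.float64(-0.173)) 0.003754710681196188
```

View pics/m14.png

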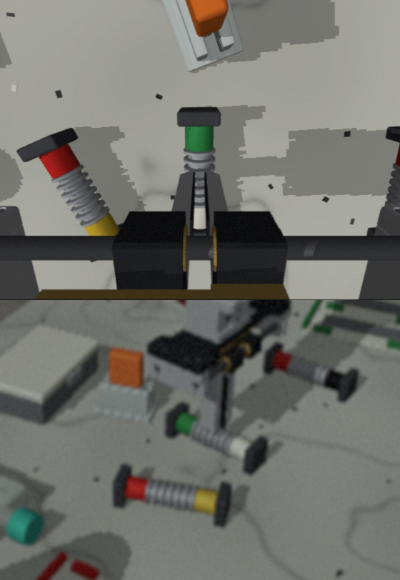

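Run:
```python
from h import *
img,K,wc=grab("wrist"); s=observe(); print(state(),s["gripper_width"],s["contact_force"])
T=blobs(img,"green",200); print(T); print([np.round(cast([t[0]],.026,K,wc)[0,:2]*1e3,1) for t in T])
p=s["eef_pos"]; 
for dz in (-.011,0,.008,.03): print(dz,proj([p+[0,0,dz]],K,wc))
i,K2,w2=grab("side"); 
for dz in (-.011,0,.03): print("side",dz,proj([p+[0,0,dz]],K2,w2))
print("side green",blobs(i,"green",30)[-3:],[ (b[0],) for b in blobs(i,"yellow",30)])
cv2.imwrite("pics/m15.png",np.hstack([cv2.resize(img[100:300,180:380],(400,400)),cv2.resize(i[180:280,250:350],(400,400),interpolation=cv2.INTER_CUBIC)]))
```

```text
(array([547.4,  40.1,  15.8]), 'yaw', np.float64(-0.173)) 0.001518184091145559 [-1.2066441   1.05305906  4.70853499]
[([278.3, 194.0], [259, 177, 39, 36, 1344])]
[array([583.7,  33.7])]
-0.011 [[278.41932196 238.96173426]]
0 [[278.37689711 245.26865437]]
0.008 [[278.34322908 250.27377825]]
0.03 [[278.2357372  266.25362837]]
side -0.011 [[306.2754871  242.10222118]]
side 0 [[306.52940749 238.32545577]]
side 0.03 [[307.23910198 227.76958981]]
side green [([357.8, 171.6], [352, 160, 13, 24, 47]), ([411.6, 182.8], [408, 170, 9, 26, 40]), ([291.8, 231.1], [287, 226, 11, 12, 84])] [([302.5, 270.2],)]
```

View pics/m15.png

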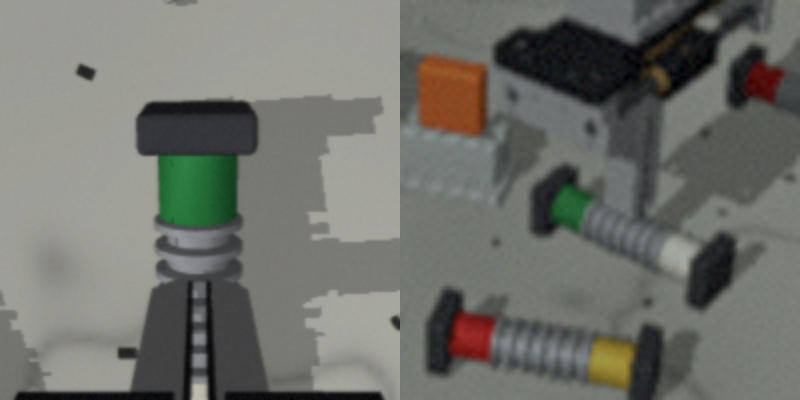

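Run:
```python
from h import *
img,K,wc=grab("wrist"); s=observe(); print(state(),s["gripper_width"],s["contact_force"])
# red/green tag edges row profile along axis column
col=img[150:245,272:285].astype(float).mean(1); print([(150+i,np.round(c).astype(int).tolist()) for i,c in enumerate(col) if i>20 and i%2==0])
a=np.array([np.cos(-.166),np.sin(-.166)]); m=np.array([.547,.0395])
for up in (0,.012,.025):
    w=wc.copy(); w[2,3]+=up
    print(up,[ (x,round(proj([[*(m+a*x*1e-3),z]],K,w)[0,1],1)) for x,z in ((8,.031),(16,.031),(24,.031),(26,.0295),(48,.0295),(48,.034),(60,.034))])
```

```text
(array([547.5,  40. ,  15.8]), 'yaw', np.float64(-0.173)) 0.0006555523619395185 [-0.07563956  0.39759106  5.60946321]
[(172, [58, 54, 53]), (174, [58, 54, 53]), (176, [51, 48, 47]), (178, [60, 112, 42]), (180, [61, 117, 42]), (182, [61, 117, 42]), (184, [62, 117, 42]), (186, [60, 115, 40]), (188, [60, 115, 40]), (190, [59, 114, 39]), (192, [59, 113, 39]), (194, [58, 113, 39]), (196, [58, 113, 38]), (198, [57, 112, 38]), (200, [57, 111, 38]), (202, [57, 111, 38]), (204, [56, 109, 36]), (206, [55, 109, 36]), (208, [55, 109, 36]), (210, [54, 108, 35]), (212, [55, 104, 38]), (214, [74, 73, 71]), (216, [134, 131, 129]), (218, [137, 133, 132]), (220, [137, 134, 132]), (222, [138, 134, 133]), (224, [113, 110, 109]), (226, [72, 70, 70]), (228, [103, 100, 99]), (230, [138, 135, 133]), (232, [138, 134, 133]), (234, [138, 134, 133]), (236, [126, 123, 121]), (238, [70, 69, 68]), (240, [60, 58, 58]), (242, [51, 50, 51]), (244, [54, 53, 53])]
0 [(8, np.float64(243.5)), (16, np.float64(231.0)), (24, np.float64(218.2)), (26, np.float64(214.1)), (48, np.float64(177.2)), (48, np.float64(178.8)), (60, np.float64(157.1))]
0.012 [(8, np.float64(236.3)), (16, np.float64(224.4)), (24, np.float64(212.2)), (26, np.float64(208.4)), (48, np.float64(173.6)), (48, np.float64(174.9)), (60, np.float64(154.5))]
0.025 [(8, np.float64(229.2)), (16, np.float64(218.0)), (24, np.float64(206.4)), (26, np.float64(202.9)), (48, np.float64(170.0)), (48, np.float64(171.2)), (60, np.float64(152.0))]
```

```bash
python3 -m creep '[[[0,0,0.3],0,0.2],[[0,0,0],0,0.2],[[0,0,0],0,0.2],[[0,0,0],0,0.2],[[0,0,-0.3],0,0.2],[[0,0,-0.3],0,0.2],[[0,0,-0.3],0,0.2],[[0,0,0],0,0.2],[[0,0,0],0,0.2]]'
python3 -m creep '[[[0,0,-0.2],0,0.2],[[0,0,-0.2],0,0.2],[[0,0,0],0,0.2],[[0,0,0],0,0.2],[[0,0,0],0,0.2]]'
python3 - <<'E'
from h import *
img,K,wc=grab("side"); w,_,_=grab("wrist"); s=observe(); print(state(),s["contact_force"]); cv2.imwrite("pics/m16.png",np.hstack([cv2.resize(w[100:300,180:380],(400,400)),cv2.resize(img[180:280,250:350],(400,400),interpolation=cv2.INTER_CUBIC)]))
E
```

```text
time_s: 33.55
eef_pos: [0.5461, 0.0398, 0.0018]
tool_rot: [[-0.001, -0.173, -0.985], [-0.0, -0.985, 0.173], [-1.0, 0.0, 0.001]]
contact_force: [0.1, -0.4, 0.3]
gripper_width: 0.0566
time_s: 34.05
eef_pos: [0.5465, 0.0398, -0.0055]
tool_rot: [[0.0, -0.173, -0.985], [-0.0, -0.985, 0.173], [-1.0, 0.0, -0.0]]
contact_force: [-0.1, -0.3, 0.2]
gripper_width: 0.0563
(array([546.6,  39.8,  -5.4]), 'yaw', np.float64(-0.173)) [-0.32173804  0.02813387  0.79814563]
```

```bash
python3 -m creep '[[[0,0,-0.1],0,0.2],[[0,0,-0.05],0,0.2],[[0,0,0],0,0.2],[[0,0,0],0,0.2]]'
python3 -m creep '[[[0,0,0],0,-1],[[0,0,0],0,-1],[[0,0,0],0,-1],[[0,0,0],0,-1],[[0,0,0],0,-1],[[0,0,0],0,-1],[[0,0,0],0,-1],[[0,0,0],0,-1]]'
```

```text
time_s: 34.55
eef_pos: [0.5464, 0.0398, -0.0087]
tool_rot: [[-0.0, -0.173, -0.985], [-0.0, -0.985, 0.173], [-1.0, 0.0, 0.0]]
contact_force: [-0.1, -0.3, -0.5]
gripper_width: 0.0564
time_s: 35.35
eef_pos: [0.5466, 0.04, -0.0085]
tool_rot: [[0.0, -0.173, -0.985], [0.0, -0.985, 0.173], [-1.0, -0.0, -0.0]]
contact_force: [0.5, 0.8, 0.6]
gripper_width: 0.0263
```

```bash
python3 -m creep '[[[0,0,0],0,-1],[[0,0,0],0,-1],[[0,0,0],0,-1]]' | grep -E "force|width"
python3 -m creep '[[[0,0,0.3],0,-1],[[0,0,0.5],0,-1],[[0,0,0.5],0,-1],[[0,0,0],0,-1],[[0,0,0],0,-1],[[0,0,0],0,-1]]'
```

```text
contact_force: [0.6, 1.8, -0.3]
gripper_width: 0.0262
time_s: 36.25
eef_pos: [0.5461, 0.0398, 0.0171]
tool_rot: [[-0.001, -0.173, -0.985], [-0.0, -0.985, 0.173], [-1.0, 0.0, 0.001]]
contact_force: [-0.9, 0.4, -3.8]
gripper_width: 0.0261
```

```bash
python3 -m creep '[[[0,0,0.8],0,-1],[[0,0,0.9],0,-1],[[0,0,0.8],0,-1],[[-0.21,-0.98,0],0.092,-1],[[-0.21,-0.98,0],0.092,-1],[[-0.21,-0.98,0],0.092,-1],[[-0.21,-0.98,0],0.092,-1],[[-0.21,-0.98,0],0.092,-1],[[-0.21,-0.98,0],0.092,-1],[[-0.21,-0.98,0],0.092,-1]]'
python3 -m creep '[[[-0.21,-0.98,0],0.092,-1],[[-0.21,-0.98,0],0.092,-1],[[-0.21,-0.98,0],0.092,-1],[[-0.21,-0.98,0],0.092,-1],[[-0.21,-0.98,0],0.092,-1],[[-0.21,-0.98,0],0.092,-1],[[-0.21,-0.98,0],0.092,-1],[[-0.21,-0.98,0],0.092,-1],[[-0.21,-0.98,0],0.092,-1],[[-0.21,-0.98,0],0.092,-1]]'
python3 -m creep '[[[-0.22,-0.96,0],0.09,-1],[[0,0,0],0,-1],[[0,0,0],0,-1],[[0,0,0],0,-1],[[0,0,0],0,-1]]'
python3 - <<'E'
from h import *
img,K,wc=grab("wrist"); cv2.imwrite("pics/w17.png",img); print(state())
for b in blobs(img,"green",80): print(b,np.round(cast([b[0]],.012,K,wc)[0,:2]*1e3,1))
E
```

```text
time_s: 37.25
eef_pos: [0.5163, -0.098, 0.0667]
tool_rot: [[-0.001, -0.076, -0.997], [0.0, -0.997, 0.076], [-1.0, -0.0, 0.001]]
contact_force: [0.3, 0.1, -4.2]
gripper_width: 0.0265
time_s: 38.25
eef_pos: [0.4744, -0.2939, 0.0667]
tool_rot: [[-0.001, 0.062, -0.998], [0.001, -0.998, -0.062], [-1.0, -0.001, 0.001]]
contact_force: [0.4, -0.7, -4.0]
gripper_width: 0.0263
time_s: 38.75
eef_pos: [0.4708, -0.3117, 0.0672]
tool_rot: [[-0.0, 0.076, -0.997], [0.0, -0.997, -0.076], [-1.0, -0.0, 0.0]]
contact_force: [0.9, 0.8, -4.3]
gripper_width: 0.0264
(array([ 470.8, -311.7,   67.3]), 'yaw', np.float64(0.076))
([332.2, 120.1], [224, 116, 218, 9, 1754]) [ 551.3 -346.3]
([231.9, 155.3], [225, 139, 14, 34, 441]) [ 519.4 -272.2]
([329.7, 155.9], [323, 140, 15, 33, 437]) [ 524.6 -347.6]
([426.8, 156.3], [418, 140, 20, 34, 546]) [ 530.  -422.6]
([278.8, 204.2], [257, 185, 44, 41, 1698]) [ 483.  -311.3]
([411.1, 276.2], [403, 261, 17, 31, 410]) [ 427.2 -429.9]
```

View pics/w17.png

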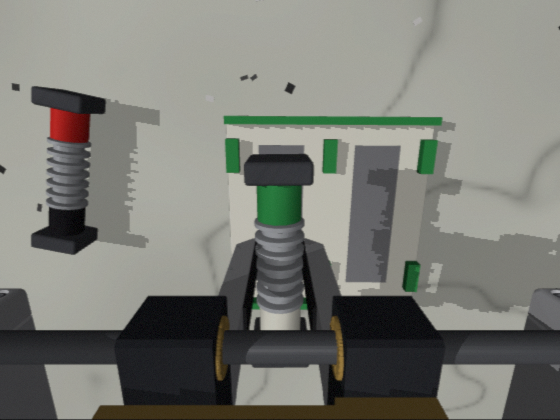

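```bash
python3 -m creep '[[[0,-0.05,-0.6],0,-1],[[0,0,-0.7],0,-1],[[0,0,-0.7],0,-1],[[0,0,-0.6],0,-1],[[0,0,-0.4],0,-1],[[0,0,-0.2],0,-1],[[0,0,-0.1],0,-1],[[0,0,0],0,-1],[[0,0,0],0,-1]]'
python3 -m creep '[[[0,0,-0.05],0,-1],[[0,0,-0.05],0,-1],[[0,0,0],0,-1],[[0,0,0],0,-1],[[0,0,0],0,-1]]'
```

```text
time_s: 39.7
eef_pos: [0.4711, -0.314, 0.0021]
tool_rot: [[0.001, 0.075, -0.997], [-0.001, -0.997, -0.075], [-1.0, 0.001, -0.001]]
contact_force: [-0.2, 0.1, -3.8]
gripper_width: 0.0262
time_s: 40.2
eef_pos: [0.4707, -0.3136, -0.0006]
tool_rot: [[0.0, 0.075, -0.997], [-0.0, -0.997, -0.075], [-1.0, 0.0, -0.0]]
contact_force: [-0.3, -0.4, -3.6]
gripper_width: 0.0258
```

```bash
python3 -m creep '[[[0,0,-0.05],0,-1],[[0,0,0],0,-1],[[0,0,0],0,-1]]' | grep -E "eef|force"
python3 -m creep '[[[0,0,-0.05],0,-1],[[0,0,0],0,-1],[[0,0,0],0,-1]]' | grep -E "eef|force"
```

```text
eef_pos: [0.4706, -0.3135, -0.0017]
contact_force: [0.3, 0.1, -4.1]
eef_pos: [0.4707, -0.3137, -0.0025]
contact_force: [-0.5, 0.1, -4.4]
```

```bash
python3 -m creep '[[[0,0,-0.05],0,-1],[[0,0,0],0,-1],[[0,0,0],0,-1]]' | grep -E "eef|force"
python3 -m creep '[[[0,0,-0.03],0,-1],[[0,0,0],0,-1],[[0,0,0],0,-1]]' | grep -E "eef|force"
```

```text
eef_pos: [0.4708, -0.3137, -0.0026]
contact_force: [-2.2, 1.1, 4.2]
eef_pos: [0.4708, -0.3137, -0.0026]
contact_force: [-4.2, 3.6, 7.8]
```

```bash
python3 -m creep '[[[0,0,0],0,-0.2],[[0,0,0],0,0.2],[[0,0,0],0,0.2],[[0,0,0],0,0.2],[[0,0,0.4],0,0.2],[[0,0,0.8],0,0.2],[[0,0,0.8],0,0.2],[[0,0,0.8],0,0.2],[[0,0,0.8],0,0.2],[[-1,0,0.3],0,0.2]]'
python3 -m creep '[[[-1,0,0.3],0,0.2],[[-1,0,0.3],0,0.2],[[0,0,0],0,0.2],[[0,0,0],0,0.2],[[0,0,0],0,0.2],[[0,0,0],0,0.2]]'
python3 - <<'E'
from h import *
img,K,wc=grab("wrist"); cv2.imwrite("pics/w18.png",img); print(state(),wc[:3,3])
for b in blobs(img,"green",80): print(b,np.round(cast([b[0]],.032,K,wc)[0,:2]*1e3,1))
for b in blobs(img,"red",300): print(b,np.round(cast([b[0]],.026,K,wc)[0,:2]*1e3,1))
g=[b for b in blobs(img,"green",80)]
s,p,ph=thread(img,K,wc,np.array([.4708,-.3137]),.072,z=.037,half=3)
for i in range(0,241,4): print(s[i],np.round(p[i]).astype(int).tolist(),end=" ")
E
```

```text
time_s: 42.4
eef_pos: [0.453, -0.3146, 0.0766]
tool_rot: [[0.005, 0.076, -0.997], [-0.003, -0.997, -0.076], [-1.0, 0.003, -0.004]]
contact_force: [0.0, 0.3, -0.3]
gripper_width: 0.0567
time_s: 43.0
eef_pos: [0.4112, -0.3134, 0.0854]
tool_rot: [[-0.0, 0.075, -0.997], [0.0, -0.997, -0.075], [-1.0, -0.0, 0.0]]
contact_force: [-0.1, 1.1, -0.0]
gripper_width: 0.0566
(array([ 411.1, -313.4,   85.4]), 'yaw', np.float64(0.075)) [ 0.49298147 -0.30813061  0.27856937]
([335.4, 38.0], [228, 32, 217, 13, 2332]) [ 546.8 -343.4]
([235.6, 75.5], [229, 58, 14, 36, 466]) [ 517.3 -274.9]
([332.9, 76.1], [326, 59, 15, 36, 465]) [ 522.1 -344.6]
([429.7, 76.6], [420, 59, 20, 36, 569]) [ 527. -414.]
([285.2, 92.6], [269, 77, 33, 33, 1012]) [ 508.4 -311.4]
([239.5, 203.7], [234, 189, 12, 30, 341]) [ 422.  -281.6]
([326.6, 204.2], [321, 190, 13, 30, 349]) [ 426.8 -351.2]
([413.6, 204.6], [405, 190, 18, 31, 425]) [ 431.7 -420.8]
([324.1, 233.9], [235, 229, 183, 10, 1678]) [ 401.4 -352.1]
([73.4, 39.6], [55, 19, 39, 42, 1267]) [ 533.1 -157.7]
-60.0 [157, 166, 167] -58.0 [57, 53, 52] -56.0 [57, 53, 53] -54.0 [5
[... 453 characters left out ...]
9, 127] -10.0 [132, 128, 127] -8.0 [132, 129, 127] -6.0 [99, 97, 96] -4.0 [133, 129, 127] -2.0 [122, 120, 118] 0.0 [131, 128, 126] 2.0 [92, 89, 88] 4.0 [135, 132, 130] 6.0 [115, 112, 111] 8.0 [132, 129, 127] 10.0 [94, 91, 90] 12.0 [136, 133, 131] 14.0 [109, 106, 105] 16.0 [133, 130, 128] 18.0 [97, 94, 93] 20.0 [137, 133, 132] 22.0 [95, 93, 92] 24.0 [135, 132, 130] 26.0 [75, 86, 69] 28.0 [54, 107, 36] 30.0 [55, 108, 36] 32.0 [55, 109, 36] 34.0 [56, 110, 37] 36.0 [57, 111, 38] 38.0 [58, 112, 39] 40.0 [59, 113, 40] 42.0 [60, 114, 41] 44.0 [61, 116, 42] 46.0 [61, 116, 42] 48.0 [33, 51, 25] 50.0 [50, 47, 46] 52.0 [57, 53, 52] 54.0 [57, 54, 53] 56.0 [57, 53, 53] 58.0 [57, 53, 52] 60.0 [75, 76, 77]
```

```bash
python3 -m creep '[[[0.478,0.93,0],-0.15,0.2],[[0.478,0.93,0],-0.15,0.2],[[0.478,0.93,0],-0.15,0.2],[[0.478,0.93,0],-0.15,0.2],[[0.478,0.93,0],-0.15,0.2],[[0.478,0.93,0],-0.15,0.2],[[0.478,0.93,0],-0.15,0.2],[[0.478,0.93,0],-0.15,0.2],[[0.478,0.93,0],-0.15,0.2],[[0,0,-0.5],0,0.2]]'
python3 -m creep '[[[0,0,0],0,0.2],[[0,0,0],0,0.2],[[0,0,0],0,0.2],[[0,0,0],0,0.2],[[0,0,0],0,0.2]]'
python3 - <<'E'
from h import *
img,K,wc=grab("wrist"); cv2.imwrite("pics/w19.png",img); print(state(),wc[:3,3])
for b in blobs(img,"red",300): print(b,np.round(cast([b[0]],.026,K,wc)[0,:2]*1e3,1))
E
```

```text
time_s: 44.05
eef_pos: [0.4989, -0.1446, 0.0767]
tool_rot: [[0.003, -0.124, -0.992], [-0.0, -0.992, 0.124], [-1.0, 0.0, -0.003]]
contact_force: [-0.2, -0.4, 0.4]
gripper_width: 0.0566
time_s: 44.55
eef_pos: [0.4967, -0.1467, 0.0761]
tool_rot: [[0.0, -0.128, -0.992], [-0.0, -0.992, 0.128], [-1.0, 0.0, -0.0]]
contact_force: [-0.3, -0.1, 0.4]
gripper_width: 0.0562
(array([ 496.7, -146.6,   76. ]), 'yaw', np.float64(-0.129)) [ 0.57787054 -0.15771311  0.26927091]
([278.6, 174.5], [264, 161, 30, 29, 822]) [ 533.9 -151.8]
```

```bash
python3 -m creep '[[[0,0,-0.7],0,0.2],[[0,0,-0.8],0,0.2],[[0,0,-0.8],0,0.2],[[0,0,-0.8],0,0.2],[[0,0,-0.6],0,0.2],[[0,0,-0.4],0,0.2],[[0,0,-0.1],0,0.2],[[0,0,0],0,0.2],[[0,0,0],0,0.2],[[0,0,0],0,0.2]]'
python3 -m creep '[[[0,0,-0.08],0,0.2],[[0,0,0],0,0.2],[[0,0,0],0,0.2]]'
```

```text
time_s: 45.6
eef_pos: [0.4974, -0.1465, -0.0073]
tool_rot: [[0.002, -0.128, -0.992], [-0.001, -0.992, 0.128], [-1.0, 0.001, -0.002]]
contact_force: [0.5, -0.3, -0.5]
gripper_width: 0.0565
time_s: 45.9
eef_pos: [0.4967, -0.1462, -0.0097]
tool_rot: [[0.0, -0.127, -0.992], [-0.0, -0.992, 0.127], [-1.0, 0.0, -0.0]]
contact_force: [-0.2, 0.9, -0.3]
gripper_width: 0.0562
```

```bash
python3 -m creep '[[[0,0,0],0,-1],[[0,0,0],0,-1],[[0,0,0],0,-1],[[0,0,0],0,-1],[[0,0,0],0,-1],[[0,0,0],0,-1],[[0,0,0],0,-1],[[0,0,0],0,-1],[[0,0,0],0,-1]]' | grep -E "eef|force|width"
python3 -m creep '[[[0,0,0.3],0,-1],[[0,0,0.6],0,-1],[[0,0,0.8],0,-1],[[0,0,0.8],0,-1],[[0,0,0.8],0,-1],[[0,0,0.6],0,-1],[[0,0,0],0,-1],[[0,0,0],0,-1]]'  | grep -E "eef|force|width"
```

```text
eef_pos: [0.4968, -0.1463, -0.0098]
contact_force: [0.7, -0.6, -0.5]
gripper_width: 0.0259
eef_pos: [0.4965, -0.1461, 0.0682]
contact_force: [0.6, -0.1, -4.1]
gripper_width: 0.0262
```

```bash
python3 -m creep '[[[0.03,0.97,0],0.03,-1],[[0.03,0.97,0],0.03,-1],[[0.03,0.97,0],0.03,-1],[[0.03,0.97,0],0.03,-1],[[0.03,0.97,0],0.03,-1],[[0.03,0.97,0],0.03,-1],[[0.03,0.97,0],0.03,-1],[[0.03,0.97,0],0.03,-1],[[0.03,0.97,0],0.03,-1],[[0.03,0.97,0],0.03,-1]]' | grep -E "eef|force|width"
python3 -m creep '[[[0.03,0.97,0],0.03,-1],[[0.03,0.97,0],0.03,-1],[[0.03,0.97,0],0.03,-1],[[0.03,0.97,0],0.03,-1],[[0.03,0.97,0],0.03,-1],[[0.03,0.97,0],0.03,-1],[[0.03,0.97,0],0.03,-1],[[0.03,0.97,0],0.03,-1],[[0.03,0.97,0],0.03,-1],[[0.03,0.97,0],0.03,-1]]' | grep -E "eef|force|width"
python3 -m creep '[[[0,0.97,0],0.03,-1],[[0,0.97,0],0.03,-1],[[0,0.97,0],0.03,-1],[[0,0.97,0],0.03,-1],[[0,0.97,0],0.03,-1],[[0,0,0],0,-1],[[0,0,0],0,-1],[[0,0,0],0,-1],[[0,0,0],0,-1],[[0,0,0],0,-1]]' | grep -E "eef|force|width"
python3 - <<'E'
from h import *
img,K,wc=grab("wrist"); cv2.imwrite("pics/w20.png",img); print(state(),wc[:3,3])
for b in blobs(img,"red",80): print(b,np.round(cast([b[0]],.012,K,wc)[0,:2]*1e3,1))
E
```

```text
eef_pos: [0.5015, 0.0486, 0.0667]
contact_force: [-0.2, -0.1, -3.6]
gripper_width: 0.0261
eef_pos: [0.5076, 0.2422, 0.0665]
contact_force: [0.4, 1.2, -3.1]
gripper_width: 0.0264
eef_pos: [0.5088, 0.3382, 0.0683]
contact_force: [0.7, 0.4, -3.1]
gripper_width: 0.0262
(array([508.8, 338.3,  68.3]), 'yaw', np.float64(-0.016)) [0.59076823 0.33623581 0.26147114]
([257.4, 97.3], [146, 93, 221, 10, 1893]) [603.1 352. ]
([517.8, 124.1], [497, 106, 42, 35, 1197]) [580.7 155.7]
([157.9, 133.4], [149, 117, 19, 34, 523]) [578.4 428.7]
([256.7, 134.8], [251, 118, 13, 34, 421]) [576.1 353.5]
([355.6, 135.4], [348, 119, 16, 34, 478]) [574.4 278. ]
([279.5, 205.2], [258, 186, 45, 41, 1725]) [520. 337.]
([169.4, 257.3], [162, 243, 16, 30, 404]) [475.5 431.4]
([346.4, 258.9], [340, 244, 14, 31, 392]) [471.4 280.7]
([192.6, 286.1], [165, 281, 57, 12, 595]) [447.7 414.2]
([344.2, 287.8], [337, 283, 14, 11, 127]) [443.8 281.5]
```

```bash
python3 -m creep '[[[0.28,0.9,0],-0.02,-1],[[0.28,0.9,0],-0.02,-1],[[0.28,0.9,0],-0.02,-1],[[0,0,-0.5],0,-1],[[0,0,-0.7],0,-1],[[0,0,-0.7],0,-1],[[0,0,-0.6],0,-1],[[0,0,-0.5],0,-1],[[0,0,-0.3],0,-1],[[0,0,0],0,-1]]' | grep -E "eef|force|width"
python3 -m creep '[[[0,0,0],0,-1],[[0,0,0],0,-1],[[0,0,0],0,-1],[[0,0,0],0,-1]]' | grep -E "eef|force|width"
```

```text
eef_pos: [0.5247, 0.3921, 0.0006]
contact_force: [-1.1, 0.4, -2.9]
gripper_width: 0.0262
eef_pos: [0.5258, 0.3931, 0.0029]
contact_force: [0.2, 0.5, -3.6]
gripper_width: 0.0265
```

```bash
python3 -m creep '[[[0,0,-0.1],0,-1],[[0,0,-0.1],0,-1],[[0,0,-0.05],0,-1],[[0,0,0],0,-1],[[0,0,0],0,-1],[[0,0,0],0,-1]]' | grep -E "eef|force|width"
python3 -m creep '[[[0,0,-0.05],0,-1],[[0,0,0],0,-1],[[0,0,0],0,-1]]' | grep -E "eef|force|width"
python3 -m creep '[[[0,0,-0.04],0,-1],[[0,0,0],0,-1],[[0,0,0],0,-1]]' | grep -E "eef|force|width"
```

```text
eef_pos: [0.5255, 0.3929, -0.0028]
contact_force: [-0.3, -0.3, -4.4]
gripper_width: 0.0262
eef_pos: [0.5256, 0.3928, -0.0037]
contact_force: [0.3, -0.1, -2.9]
gripper_width: 0.0264
eef_pos: [0.5256, 0.3929, -0.0038]
contact_force: [-2.1, -1.0, 2.2]
gripper_width: 0.0257
```

```bash
python3 -m creep '[[[0,0,0],0,-0.2],[[0,0,0],0,0.2],[[0,0,0],0,0.2],[[0,0,0],0,0.2],[[0,0,0.4],0,0.2],[[0,0,0.8],0,0.2],[[0,0,0.8],0,0.2],[[0,0,0.8],0,0.2],[[0,0,0.8],0,0.2],[[-0.8,0,0.4],0,0.2]]' | grep -E "eef|force|width"
python3 -m creep '[[[-0.8,0,0.4],0,0.2],[[-0.8,0,0],0,0.2],[[-0.8,0,0],0,0.2],[[-0.8,0,0],0,0.2],[[0,0,0],0,0.2],[[0,0,0],0,0.2],[[0,0,0],0,0.2],[[0,0,0],0,0.2],[[0,0,0],0,0.2]]' | grep -E "eef|force|width"
python3 - <<'E'
from h import *
img,K,wc=grab("wrist"); cv2.imwrite("pics/w21.png",img); print(state(),wc[:3,3])
for c in ("red","yellow"):
  for b in blobs(img,c,200): print(c,b,np.round(cast([b[0]],.026,K,wc)[0,:2]*1e3,1))
s,p,ph=thread(img,K,wc,np.array([.5258,.3929]),-.025,z=.037,half=3)
for i in range(0,241,4): print(s[i],int(p[i].mean()),end="; ")
E
```

```text
eef_pos: [0.5119, 0.3933, 0.079]
contact_force: [-0.4, 0.0, -0.2]
gripper_width: 0.0564
eef_pos: [0.446, 0.3927, 0.0833]
contact_force: [-0.1, 0.5, 0.9]
gripper_width: 0.0564
(array([445.9, 392.7,  83.2]), 'yaw', np.float64(-0.025)) [0.52799909 0.39002313 0.27642802]
red ([327.5, 6.0], [216, 0, 225, 13, 2891]) [599.  354.7]
red ([225.1, 46.3], [218, 27, 15, 39, 517]) [575.5 427.2]
red ([325.4, 46.4], [319, 28, 15, 38, 504]) [573.6 355.8]
red ([426.2, 46.8], [416, 28, 20, 39, 565]) [571.6 283.9]
red ([276.7, 62.8], [260, 46, 34, 35, 1093]) [563.7 390.7]
red ([230.9, 181.9], [225, 167, 13, 31, 370]) [477.2 429.6]
red ([320.4, 181.6], [315, 167, 13, 31, 364]) [475.6 358.3]
red ([409.9, 181.7], [402, 167, 17, 31, 453]) [473.7 286.9]
red ([321.6, 212.8], [226, 208, 189, 10, 1646]) [449.5 357. ]
yellow ([400.4, 347.5], [387, 316, 23, 64, 542]) [315.8 281.9]
-60.0 120; -58.0 55; -56.0 55; -54.0 54; -52.0 53; -50.0 51; -48.0 28; -46.0 19; -44.0 19; -42.0 21; -40.0 20; -38.0 21; -36.0 22; -34.0 22; -32.0 24; -30.0 24; -28.0 24; -26.0 30; -24.0 132; -22.0 91; -20.0 135; -18.0 127; -16.0 133; -14.0 89; -12.0 137; -10.0 113; -8.0 134; -6.0 90; -4.0 139; -2.0 104; 0.0 134; 2.0 95; 4.0 137; 6.0 72; 8.0 98; 10.0 76; 12.0 96; 14.0 66; 16.0 98; 18.0 81; 20.0 96; 22.0 64; 24.0 99; 26.0 50; 28.0 50; 30.0 50; 32.0 50; 34.0 51; 36.0 50; 38.0 50; 40.0 51; 42.0 50; 44.0 50; 46.0 49; 48.0 25; 50.0 38; 52.0 41; 54.0 41; 56.0 40; 58.0 40; 60.0 87;
```

```bash
python3 -m creep '[[[0.085,-1,0],0.13,0.2],[[0.085,-1,0],0.13,0.2],[[0.085,-1,0],0.13,0.2],[[0.085,-1,0],0.13,0.2],[[0.085,-1,0],0.13,0.2],[[0.085,-1,0],0.13,0.2],[[0.085,-1,0],0.13,0.2],[[0.085,-1,0],0.13,0.2],[[0.085,-1,0],0.13,0.2],[[0.085,-1,0],0.13,0.2]]' | grep -E "eef|force|width"
python3 -m creep '[[[0.085,-1,0],0.13,0.2],[[0.085,-1,0],0.13,0.2],[[0.085,-1,0],0.13,0.2],[[0,0,0],0,0.2],[[0,0,0],0,0.2],[[0,0,0],0,0.2],[[0,0,0],0,0.2],[[0,0,0],0,0.2],[[0,0,0],0,0.2]]' | grep -E "eef|force|width"
python3 - <<'E'
from h import *
img,K,wc=grab("wrist"); cv2.imwrite("pics/w22.png",img); print(state(),wc[:3,3])
R=blobs(img,"red",300); Y=blobs(img,"yellow",300); print(R,Y)
for r in R:
  for y in Y: print(screw(img,K,wc,r[0],y[0]))
E
```

```text
eef_pos: [0.4627, 0.1919, 0.0834]
contact_force: [-0.4, -0.2, -0.6]
gripper_width: 0.0568
eef_pos: [0.4675, 0.1333, 0.0834]
contact_force: [0.5, -0.4, 0.5]
gripper_width: 0.0563
(array([467.5, 133.2,  83.4]), 'yaw', np.float64(0.23)) [0.54735237 0.15097489 0.27649667]
[([18.1, 13.4], [11, 0, 16, 30, 418]), ([122.6, 37.6], [114, 18, 18, 41, 544]), ([278.5, 62.3], [262, 46, 34, 34, 1049]), ([14.0, 147.3], [7, 131, 16, 34, 444]), ([107.8, 170.4], [100, 155, 19, 33, 420]), ([54.3, 188.8], [0, 171, 113, 36, 1138])] [([278.1, 164.1], [264, 150, 30, 29, 814]), ([399.9, 349.8], [385, 317, 25, 63, 582])]
(array([541.1, 242.9]), 'len(74)', np.float64(208.7), 'yaw', np.float64(1.274))
(array([469.1, 167.6]), 'len(74)', np.float64(405.8), 'yaw', np.float64(1.041))
(array([541.7, 206.9]), 'len(74)', np.float64(141.9), 'yaw', np.float64(1.116))
(array([469.8, 131.6]), 'len(74)', np.float64(346.2), 'yaw', np.float64(0.933))
(array([546.4, 151.4]), 'len(74)', np.float64(73.6), 'yaw', np.float64(0.225))
(array([474.5,  76. ]), 'len(74)', np.float64(272.8), 'yaw', np.float64(0.659))
(array([493.6, 244.1]), 'len(74)', np.float64(204.8), 'yaw', np.float64(1.737))
(array([421.7, 168.8]), 'len(74)', np.float64(369.4), 'yaw', np.float64(1.268))
(array([492.8, 208.1]), 'len(74)', np.float64(134.6), 'yaw', np.float64(1.837))
(array([420.9, 132.7]), 'len(74)', np.float64(300.7), 'yaw', np.float64(1.202))
(array([480.4, 228.3]), 'len(74)', np.float64(180.7), 'yaw', np.float64(1.91))
(array([408.5, 153. ]), 'len(74)', np.float64(331.7), 'yaw', np.float64(1.316))
```

```bash
python3 -m creep '[[[0.99,0.23,0],0,0.2],[[0.99,0.23,0],0,0.2],[[0.98,0.24,0],0,0.2],[[0.98,0.24,0],0,0.2],[[0,0,0],0,0.2],[[0,0,0],0,0.2],[[0,0,0],0,0.2],[[0,0,-0.7],0,0.2],[[0,0,-0.8],0,0.2],[[0,0,-0.8],0,0.2]]' | grep -E "eef|force|width"
python3 -m creep '[[[0,0,-0.8],0,0.2],[[0,0,-0.7],0,0.2],[[0,0,-0.5],0,0.2],[[0,0,-0.2],0,0.2],[[0,0,-0.1],0,0.2],[[0,0,0],0,0.2],[[0,0,0],0,0.2],[[0,0,0],0,0.2]]' | grep -E "eef|force|width"
python3 -m creep '[[[0,0,0],0,-1],[[0,0,0],0,-1],[[0,0,0],0,-1],[[0,0,0],0,-1],[[0,0,0],0,-1],[[0,0,0],0,-1],[[0,0,0],0,-1],[[0,0,0],0,-1],[[0,0,0],0,-1]]' | grep -E "eef|force|width"
```

```text
eef_pos: [0.5455, 0.1514, 0.0362]
contact_force: [-0.6, 0.7, -0.3]
gripper_width: 0.0562
eef_pos: [0.547, 0.1517, -0.0078]
contact_force: [-0.2, 0.8, -0.1]
gripper_width: 0.0563
eef_pos: [0.5464, 0.1518, -0.0085]
contact_force: [-0.2, 0.5, 0.2]
gripper_width: 0.0267
```

```bash
python3 -m creep '[[[0,0,0.3],0,-1],[[0,0,0.6],0,-1],[[0,0,0.8],0,-1],[[0,0,0.8],0,-1],[[0,0,0.8],0,-1],[[0,0,0.6],0,-1],[[0,0,0],0,-1]]'  | grep -E "eef|force|width"
python3 -m creep '[[[-0.124,0.916,0],-0.188,-1],[[-0.124,0.916,0],-0.188,-1],[[-0.124,0.916,0],-0.188,-1],[[-0.124,0.916,0],-0.188,-1],[[-0.124,0.916,0],-0.188,-1],[[-0.124,0.916,0],-0.188,-1],[[-0.124,0.916,0],-0.188,-1],[[-0.124,0.916,0],-0.188,-1],[[-0.124,0.916,0],-0.188,-1],[[0,0,0],0,-1]]'  | grep -E "eef|force|width"
python3 -m creep '[[[0,0,0],0,-1],[[0,0,0],0,-1],[[0,0,0],0,-1],[[0,0,0],0,-1]]'  | grep -E "eef|force|width"
python3 - <<'E'
from h import *
img,K,wc=grab("wrist"); cv2.imwrite("pics/w23.png",img); print(state())
for b in blobs(img,"red",200): print(b,np.round(cast([b[0]],.012,K,wc)[0,:2]*1e3,1))
E
```

```text
eef_pos: [0.5479, 0.1517, 0.072]
contact_force: [1.2, 0.5, -4.9]
gripper_width: 0.0265
eef_pos: [0.5227, 0.3183, 0.068]
contact_force: [0.7, 0.1, -4.1]
gripper_width: 0.0259
eef_pos: [0.5242, 0.3158, 0.0694]
contact_force: [0.2, -0.0, -5.0]
gripper_width: 0.0264
(array([524.2, 315.9,  69.5]), 'yaw', np.float64(-0.025))
([229.5, 119.9], [118, 116, 216, 9, 1809]) [603.1 350.5]
([151.6, 164.3], [122, 139, 56, 43, 1377]) [571. 414.]
([228.4, 155.5], [222, 139, 14, 34, 439]) [576.3 353.2]
([325.3, 155.4], [319, 139, 14, 34, 445]) [574.5 277.7]
([278.9, 205.0], [257, 186, 45, 41, 1710]) [535.2 314.9]
([144.6, 269.4], [139, 260, 15, 30, 213]) [480.4 432.5]
```

```bash
python3 -m creep '[[[0,0,-0.5],0,-1],[[0,0,-0.7],0,-1],[[0,0,-0.7],0,-1],[[0,0,-0.6],0,-1],[[0,0,-0.5],0,-1],[[0,0,-0.3],0,-1],[[0,0,-0.1],0,-1],[[0,0,0],0,-1],[[0,0,0],0,-1],[[0,0,0],0,-1]]' | grep -E "eef|force|width"
python3 -m creep '[[[0,0,-0.1],0,-1],[[0,0,0],0,-1],[[0,0,0],0,-1],[[0,0,0],0,-1]]' | grep -E "eef|force|width"
python3 -m creep '[[[0,0,-0.05],0,-1],[[0,0,0],0,-1],[[0,0,0],0,-1]]' | grep -E "eef|force|width"
```

```text
eef_pos: [0.5247, 0.3168, 0.0024]
contact_force: [-0.4, -0.1, -4.6]
gripper_width: 0.0262
eef_pos: [0.524, 0.3165, -0.0005]
contact_force: [-0.2, 0.7, -4.5]
gripper_width: 0.0263
eef_pos: [0.524, 0.3164, -0.0017]
contact_force: [0.5, -0.5, -3.8]
gripper_width: 0.0261
```

```bash
python3 -m creep '[[[0,0,-0.05],0,-1],[[0,0,0],0,-1],[[0,0,0],0,-1]]' | grep -E "eef|force|width"
python3 -m creep '[[[0,0,-0.03],0,-1],[[0,0,0],0,-1],[[0,0,0],0,-1]]' | grep -E "eef|force|width"
```

```text
eef_pos: [0.5242, 0.3166, -0.0025]
contact_force: [-0.6, -0.0, -3.7]
gripper_width: 0.0265
eef_pos: [0.5242, 0.3166, -0.0025]
contact_force: [-1.4, -1.3, -0.1]
gripper_width: 0.0263
```

```bash
python3 -m creep '[[[0,0,0],0,-0.2],[[0,0,0],0,0.2],[[0,0,0],0,0.2],[[0,0,0],0,0.2],[[0,0,0.4],0,0.2],[[0,0,0.8],0,0.2],[[0,0,0.8],0,0.2],[[0,0,0.8],0,0.2],[[0,0,0.8],0,0.2],[[-0.8,0,0.4],0,0.2]]' | grep -E "eef|force|width"
python3 -m creep '[[[-0.8,0,0.4],0,0.2],[[-0.8,0,0],0,0.2],[[-0.8,0,0],0,0.2],[[-0.8,0,0],0,0.2],[[0,0,0],0,0.2],[[0,0,0],0,0.2],[[0,0,0],0,0.2],[[0,0,0],0,0.2],[[0,0,0],0,0.2]]' | grep -E "eef|force|width"
python3 - <<'E'
from h import *
img,K,wc=grab("wrist"); cv2.imwrite("pics/w24.png",img); print(state(),wc[:3,3])
for c in ("red","yellow"):
  for b in blobs(img,c,200): print(c,b,np.round(cast([b[0]],.032,K,wc)[0,:2]*1e3,1))
s,p,ph=thread(img,K,wc,np.array([.5242,.3166]),-.025,z=.037,half=3)
for i in range(0,241,4): print(s[i],int(p[i].mean()),end="; ")
for n in ("scene","side"):
  img,K,wc=grab(n); print(n,"white tag",[np.round(cast([b[0]],.030,K,wc)[0,:2]*1e3) for b in blobs(img,"green",40)],"orange",[(b[1],np.round(cast([b[0]],.06,K,wc)[0,:2]*1e3)) for b in blobs(img,"orange",40)])
E
```

```text
eef_pos: [0.5107, 0.317, 0.0806]
contact_force: [-0.1, -0.4, -0.3]
gripper_width: 0.0564
eef_pos: [0.4446, 0.3164, 0.0847]
contact_force: [1.3, -0.3, -1.1]
gripper_width: 0.0566
(array([444.4, 316.4,  84.6]), 'yaw', np.float64(-0.025)) [0.526517   0.31372066 0.27785004]
red ([229.4, 7.5], [111, 2, 223, 13, 2621]) [597.  345.5]
red ([144.2, 49.5], [116, 29, 57, 40, 1815]) [572.5 407. ]
red ([225.1, 47.4], [218, 29, 15, 38, 513]) [572.4 350.2]
red ([324.9, 47.5], [318, 29, 15, 38, 509]) [570.6 280.4]
red ([276.4, 63.2], [260, 46, 34, 35, 1081]) [561.3 314.6]
red ([140.7, 184.3], [133, 167, 18, 31, 261]) [476.5 423.5]
red ([230.8, 181.9], [224, 167, 14, 31, 372]) [476.6 352.7]
red ([319.9, 181.9], [314, 167, 13, 31, 377]) [474.8 283. ]
red ([233.4, 212.8], [138, 208, 188, 10, 1632]) [451.3 352.3]
yellow ([276.4, 167.0], [261, 153, 31, 29, 844]) [487.4 316.7]
yellow ([400.7, 347.7], [387, 316, 23, 64, 552]) [318.  207.3]
-60.0 122; -58.0 56; -56.0 55; -54.0 55; -52.0 55; -50.0 52; -48.0 39; -46.0 115; -44.0 117; -42.0 117; -40.0 119; -38.0 120; -36.0 121; -34.0 122; -32.0 123; -30.0 124; -28.0 125; -26.0 109; -24.0 136; -22.0 90; -20.0 139; -18.0 117; -16.0 136; -14.0 93; -12.0 141; -10.0 92; -8.0 138; -6.0 92; -4.0 142; -2.0 94; 0.0 137; 2.0 97; 4.0 143; 6.0 85; 8.0 139; 10.0 106; 12.0 144; 14.0 87; 16.0 138; 18.0 121; 20.0 143; 22.0 70; 24.0 107; 26.0 53; 28.0 51; 30.0 53; 32.0 52; 34.0 52; 36.0 52; 38.0 51; 40.0 52; 42.0 51; 44.0 51; 46.0 50; 48.0 24; 50.0 39; 52.0 42; 54.0 41; 56.0 41; 58.0 41; 60.0 87; scene white tag [array([ 402., -364.]), array([ 504., -311.]), array([ 558., -351.]), array([ 531., -348.]), array([ 536., -422.])] orange [([293, 211, 14, 10, 69], array([670.,  27.]))]
side white tag [array([ 540., -301.]), array([ 507., -299.])] orange [([255, 194, 16, 20, 269], array([675.,  20.]))]
```

Run:
```python
from h import *
for n in ("scene","side"):
  a=cv2.imread(f"pics/{n}0.png"); b=grab(n)[0]
  print(n,"before",blobs(a,"orange",30),"now",blobs(b,"orange",30))
  d=cv2.absdiff(a,b).max(2)
  _,K,wc=grab(n)
  for k,P in dict(flask=(.715,.26,.02),box=(.785,.04,.046),cup=(.708,-.27,.03)).items():
    u,v=proj([P],K,wc)[0].astype(int); print(k,u,v,"mean diff",d[v-14:v+15,u-14:u+15].mean().round(1))
```

```text
scene before [([298.5, 215.3], [292, 211, 14, 9, 71])] now [([299.7, 215.6], [293, 211, 14, 10, 71])]
flask 356 176 mean diff 2.0
box 338 237 mean diff 1.9
cup 239 317 mean diff 3.9
side before [([393.9, 77.1], [386, 69, 17, 17, 118]), ([408.1, 79.3], [400, 71, 17, 17, 119]), ([263.4, 203.4], [256, 195, 16, 19, 254])] now [([262.5, 203.3], [255, 194, 16, 20, 267])]
flask 187 270 mean diff 25.0
box 219 200 mean diff 27.8
cup 300 163 mean diff 49.6
```

```bash
python3 -c "
from station import workorder,observe
print(observe()['time_s'],observe()['contact_force']); print(workorder.hand_in())"
```

```text
66.55 [-0.37203924  0.22430372 -0.06585246]
the job is handed in; nothing more can be done
None
```

I seated the comb on the white, yellow and black screws in that order and returned it to its stand. There was no blue screw in the scene. White now lies in a pass nest, and black and yellow are in the two reject nests. The job was handed in at 66.6 s.

**Seating:** all three seatings bottomed out at the same tool height, 69.1–69.2 mm, with 5–6 N of push. That matched the height I expected for teeth fully home, and I held each one for over a second. I viewed pictures of the white and yellow seatings. For black I went by the numbers only, because I was saving the remaining pictures.

**Final positions:** when I checked from above after each placing, every screw was within about 2 mm of its nest centre and lying flat. The comb's upright check came from the wrist camera after I set it down. In the last scene and side images it was within about a pixel of where it started. No screw appeared to have been knocked aside.

**One failed step:** the first grasp of the white screw failed. The fingers closed over the tops of the crests and slipped off, pressing at no more than about 6 N. The fingertips turned out to sit about 25 mm higher than the stated tool geometry, so I gripped lower from then on. The screw did not move.

**One check that disagreed:** the scene camera showed the flask, slide box and pen cup unchanged. The side camera differed at those spots. I put that down to the arm blocking its view or casting a shadow, but did not confirm it with a picture.

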